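# Pack the white cases in the transport box and fasten it

## Task

Swing the hasp of the grey transport box off its catch, open the lid right up, and lay all the white cases that stand on the bench in the box as one neat pile on the packing boards between the four corner guides, lengthwise front to back, squarely one on top of the other, lowering each gently until you feel it touch, as nobody knows how high the boards are. Then shut the lid and swing the hasp back up over its catch, fully home. Leave the tip rack, timer and tally counter where they are.

Things in the scene. Friction and masses are not known exactly. Their poses are not given: they have to be found in the camera images.
- box: Transport box, fixed: a grey tray 156 mm front to back (x), 140 mm wide (y), front and back walls 44 mm high, sides only 11 mm, under a deep hood-shaped grey lid hinged at the tray's back; 110 mm high shut. Origin: centre of the underside; x points from its front to its back hinge, y to the left seen from the front, z up. Clear space under the shut lid: 148 by 134 mm, up to 106 mm high.
- box_mid (a point): Centre of the box's underside, at worktop height: the pile is to stand centred over this point, between four L-shaped upright metal corner guides, 78 mm high, that leave a space 121 mm (x) by 74 mm (y) for it and are open in mid-length for fingers. Between them lies a fastened pile of packing boards, 116 by 70 mm, of unknown height: top 10 to 28 mm above the worktop.
- lid (a joint): Hinge of the lid about the box's y axis, rad: 0 shut, grows as its front goes up and back, stop at 1.7. Stiff (about 0.3 N m of friction, lid 0.25 kg), so it stays at any angle.
- lid_tab (a point): Middle of the black lifting tab that juts forward from the lid's front, right of centre: 26 mm wide (y), 8 mm thick, 32 mm long; the point is 18 mm before the lid's front wall. In the lid's frame; with the lid shut it is 76 mm above the worktop.
- lid_hinge (a point): Point on the lid's hinge line in the vertical plane of the tab (46 mm above the worktop); lid_tab swings about it, 177 mm away.
- hasp (a joint): Hinge of the hasp about the box's y axis, rad: 0 upright against the lid's front with its slot over the lid's catch, grows as its top swings forward and down, away from the lid; stop at 1.25 (nearly level). Friction 0.05 N m, so it stays where it is left.
- hasp_tab (a point): Middle of the hasp's finger tab: steel hasp 26 mm wide (y), 3 mm thick, reaching 60 mm from its pivot, its end bent outward (forward, when upright) as a tab 26 mm long and 5 mm thick. Left of centre on the box's front. Upright, this point is 86 mm above the worktop and 21 mm before the lid's front wall.
- hasp_hinge (a point): Middle of the hasp's pivot line on the tray's front, 26 mm above the worktop; hasp_tab swings about it, 62 mm away.
- tip_rack: Bystander: rack of yellow pipette tips, 87x125x63 mm, behind the box. Origin at the centre of its underside.
- bench_timer: Bystander: white bench timer, 66x66x17 mm, right of the box. Origin at the centre of its underside.
- tally_counter: Bystander: round hand tally counter, 58x72x22 mm, left of the box. Origin at the centre of its underside.
- case_a_mid (a point): Centre (half-way up) of a closed white plastic case, 58 mm (its x) by 105 mm (its y) by 22 mm high (z), 0.1 kg. Two or three such cases lie flat on the worktop; an absent one has no pose. All are alike.
- case_b_mid (a point): Centre (half-way up) of a closed white plastic case, 58 mm (its x) by 105 mm (its y) by 22 mm high (z), 0.1 kg. Two or three such cases lie flat on the worktop; an absent one has no pose. All are alike.
- case_c_mid (a point): Centre (half-way up) of a closed white plastic case, 58 mm (its x) by 105 mm (its y) by 22 mm high (z), 0.1 kg. Two or three such cases lie flat on the worktop; an absent one has no pose. All are alike.

How it is judged:
By the outcome, as a careful person would: the job done as asked, in the order asked, and still so for the second after the job is handed in, with the robot touching nothing.
Of case_a, case_b, case_c only 2 to 3 are there at a start; the rules pass over those that are not, and their reading is None.
At some moment in a run one of case_a, case_b, case_c may be knocked a few centimetres aside while the robot is not near it.
It also fails if it takes over 208 s, if anything falls off the work surface, if the arm or the gripper's body presses on something with over 40 N, if the wrist force passes 120 N, or if a joint passes its speed limit or range.

## Robot

A 6-joint arm with a two-finger parallel gripper is mounted at the origin on a cart in front of the work surface, level with it; the furniture and walls round the work are solid. World frame = base frame: x ahead of the robot, y to its left, z up, the work surface at z = 0. Lengths are in mm, angles in degrees, forces in N, time in s.
With the tool pointing down it reaches from about 325 to 875 mm from the base axis. Payload 4.4 kg.
Tool frame: the origin (TCP) lies at the very end of the fingers, on their centre line; the grasp point (between the pads) lies 19 mm behind it; z points along the fingers, y is the direction in which the jaws open and shut (so a half turn about z gives the same grasp; the last joint's range is limited). The gripper opens to 85 mm and grips with 20 to 120 N. Pads are 22 mm wide; open, the fingers measure 114 mm over their backs; the gripper's body (76 mm by 85 mm) begins 54 mm behind the grasp point. The pads swing forward as they close: fully open they stand 13 mm farther back than shut.
Start: joints at [59.158, 11.837, 88.321, -0, 79.842, -8.623], TCP at [217.447, 532.301, 231.282] pointing down, gripper open.
Joint ranges: [-156.59, 156.59], [-49.26, 127.26], [12.9, 141.05], [-63.56, 243.56], [4.71, 150.69], [-161.64, 161.64]. Speed limits (degrees/s): [159.86, 159.86, 180, 180, 180, 180].

## Interface

Orientations are given as [roll, pitch, yaw] about the fixed x, y, z axes, in that order (R = Rz(yaw) Ry(pitch) Rx(roll)).
In Python, from workcell import get_obs, imaging, workorder gives the robot as it stands.
- The arm moves only by the shell command python3 -m handwheel 'ROWS' [OPENING]. ROWS is a JSON object of lists of equal length, an entry for each row: "travel": the shift along the world's x, y, z in m, a list of three; "roll": the turn about the world's z in degrees. A call has 1 to 20 rows; each row is the pose to reach, as a shift and turn from the pose commanded when the call began; what a row does not reach only later rows make up. A row lasts 1/12 s, in which the tool goes at most 41.7 mm and 7.16 degrees, less where a joint would pass 70% of its speed; a pose out of reach is approached as far as the arm can. A call with a gripper value outside its range is refused whole. OPENING is the finger opening in m, from 0 to 0.0854, set as the call begins (- or left out, the last holds). The fingers move at their own pace and stop on an object; the grip force is fixed at half the most. Time passes only in rows, so rows that repeat a pose let the fingers close. It gives the time, the measured TCP pose, the force and the opening at its end, in the units of the state.
- get_obs(): the state, without advancing time (a new reading comes with each control period).
- imaging.grab_frame(name): name is "scene" or "top" or "wrist"; returns a dict with "image" (420x560x3 uint8, blue, green, red), "fx", "fy", "cx", "cy" (pixels), "xyz" and "orientation" of the camera in the world; the wrist camera has in their place "T_tool_cam" (4x4, takes a point from camera to tool coordinates, whose origin is the TCP and whose axes are the flange's). Camera axes: x right, y up, looking along -z (the intrinsics and any distortion apply to the point x, -y, -z); pixel columns grow to the right and rows downward; lengths in mm; the calibration is good to about 2 mm. The wrist camera is an equidistant fisheye: a pixel r from the principal point sees the ray r / f radians off the axis. A picture is of the moment at which its call begins: read the wrist's pose just before it. There is no depth.
- workorder.job_done(): hands the job in, once; it reports no verdict.
The state is a dict: "time": time; "qpos": joint angles; "joint_vel": joint speeds; "joint_efforts": joint torques, N m; "eef_pos": TCP position; "ee_rot": TCP orientation; "contact_force": force on the tool from outside, world axes, zero at the start; "ft_torque": the same for the moment, N m; "finger_gap": finger opening in mm.
Only numpy, scipy, OpenCV 4.12 (cv2) and the standard library are available. Lean on these libraries where they do the work, as an engineer would, in place of code of your own. Each camera call takes 0.05 s, during which the arm holds its last target.

## Working session

There is one attempt and no reset: what is moved stays moved. The work goes in short steps, Python scripts to look and compute and a shell command to move; the robot and the scene stay as the last step left them, time stands still between calls to the robot, and variables do not carry over. Pictures are saved under pics/ and viewed, and the job is handed in when it is done.

```bash
ls; mkdir -p pics; python3 - <<'E'
from workcell import get_obs, imaging
import cv2
print(get_obs())
for n in ("scene","top","wrist"):
    f=imaging.grab_frame(n); cv2.imwrite(f"pics/{n}0.png",f["image"])
    print(n,{k:v for k,v in f.items() if k!="image"})
E
```

```text
pics
{'time': 0.0, 'qpos': array([ 5.91578880e+01,  1.18850356e+01,  8.84071608e+01, -2.18791643e-04,
        7.98402269e+01, -8.62449144e+00]), 'joint_vel': array([ 0.03666877, -0.04587835, -0.01039559,  0.05953383,  0.06997739,
        0.05430664]), 'joint_efforts': array([ 1.42369013e-04, -3.83019769e+01, -2.91600698e+01, -3.05765552e-04,
        1.05810011e-02, -3.28964951e-06]), 'eef_pos': array([217.04887426, 531.63086948, 230.09841139]), 'ee_rot': array([-1.79869042e+02, -1.96450652e-02,  1.57782396e+02]), 'contact_force': array([-0.31660862,  0.20843134, -0.32135152]), 'ft_torque': array([-0.00734928,  0.07662666,  0.03160828]), 'finger_gap': 85.73924852002176}
scene {'fx': 507.355549416715, 'fy': 507.355549416715, 'cx': 287.22346955327555, 'cy': 204.48379960065637, 'xyz': array([-577.1339449 , -785.22869053,  663.5074125 ]), 'orientation': array([ 66.6924513 ,   0.20443885, -58.17127672])}
top {'fx': 481.2866018449358, 'fy': 481.2866018449358, 'cx': 282.3106796925699, 'cy': 213.0337945018663, 'xyz': array([ 399.96759824,  -49.92593091, 1527.60597958]), 'orientation': array([  6.21232265,  -1.01149391, -89.74341401])}
wrist {'fx': 325.19226210127806, 'fy': 325.19226210127806, 'cx': 281.5459604429045, 'cy': 203.82046402743458, 'T_tool_cam': array([[ 3.09763024e-04,  9.59399332e-01,  2.82051106e-01,
         7.32044406e+01],
       [ 9.99999234e-01, -6.35163786e-04,  1.06226467e-03,
        -2.41029483e-01],
       [ 1.19828466e-03,  2.82050561e-01, -9.59398794e-01,
        -1.41792001e+02],
       [ 0.00000000e+00,  0.00000000e+00,  0.00000000e+00,
         1.00000000e+00]])}
```

View pics/scene0.png

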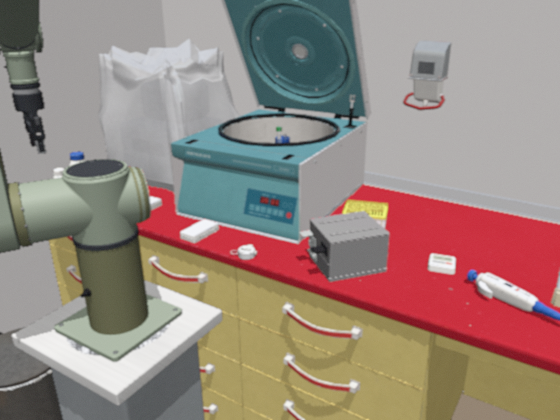

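View pics/top0.png

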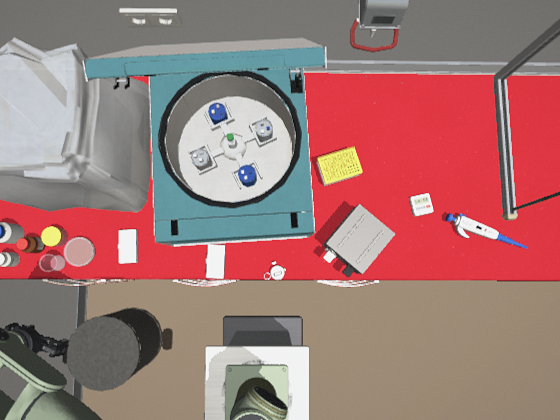

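View pics/wrist0.png

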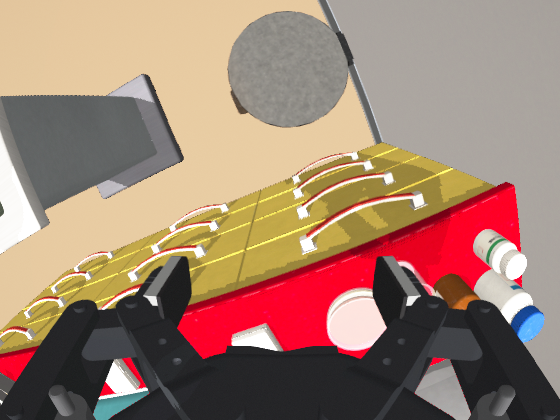

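```bash
cat > h.py <<'E'
import numpy as np, cv2
from scipy.spatial.transform import Rotation as R
from workcell import get_obs, imaging
def cam(f):
    return R.from_euler('xyz',f["orientation"],degrees=True).as_matrix(), np.array(f["xyz"])
def px2w(f,u,v,z):
    M,c=cam(f); d=M@np.array([(u-f["cx"])/f["fx"],-(v-f["cy"])/f["fy"],-1.])
    return c+d*(z-c[2])/d[2]
def w2px(f,p):
    M,c=cam(f); q=M.T@(np.array(p)-c); return f["cx"]+f["fx"]*q[0]/-q[2], f["cy"]-f["fy"]*q[1]/-q[2]
def toolT(o):
    T=np.eye(4);T[:3,:3]=R.from_euler('xyz',o["ee_rot"],degrees=True).as_matrix();T[:3,3]=o["eef_pos"];return T
def wray(f,o,u,v):
    T=toolT(o)@f["T_tool_cam"]
    a=np.array([u-f["cx"],v-f["cy"]]);r=np.hypot(*a);th=r/f["fx"]
    d=np.array([np.sin(th)*a[0]/r,-np.sin(th)*a[1]/r,-np.cos(th)])
    return T[:3,3],T[:3,:3]@d
def wpx2w(f,o,u,v,z):
    c,d=wray(f,o,u,v); return c+d*(z-c[2])/d[2]
def ww2px(f,o,p):
    T=toolT(o)@f["T_tool_cam"]; q=np.linalg.inv(T)@np.r_[p,1]
    x,y,z=q[0],-q[1],-q[2]; rr=np.hypot(x,y); th=np.arctan2(rr,z)
    return f["cx"]+f["fx"]*th*x/rr, f["cy"]+f["fx"]*th*y/rr
def crop(f,n,u0,v0,w,h,s):
    im=f["image"][v0:v0+h,u0:u0+w]; cv2.imwrite(f"pics/{n}.png",cv2.resize(im,None,fx=s,fy=s,interpolation=cv2.INTER_CUBIC))
E
python3 - <<'E'
from h import *
f=imaging.grab_frame("top")
crop(f,"t1",300,190,100,90,7)
crop(f,"t2",100,210,200,75,4)
g=imaging.grab_frame("scene")
crop(g,"s1",290,190,110,95,7)
crop(g,"s2",50,180,250,90,3)
E
```

```text
(no output)
```

View pics/t1.png

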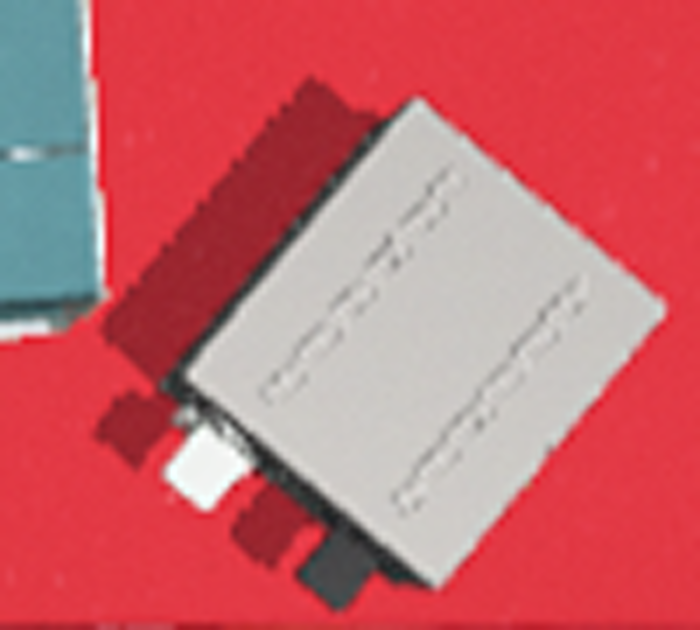

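View pics/t2.png

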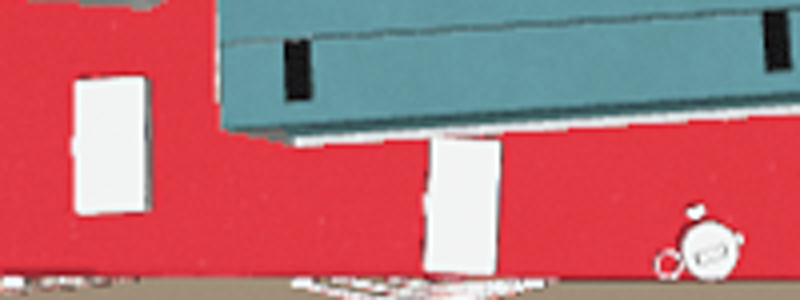

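View pics/s1.png

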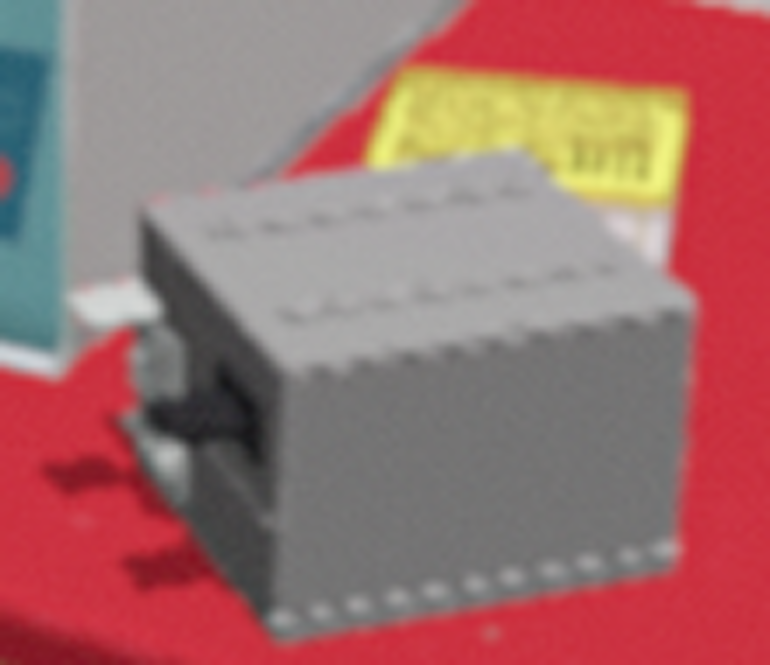

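View pics/s2.png

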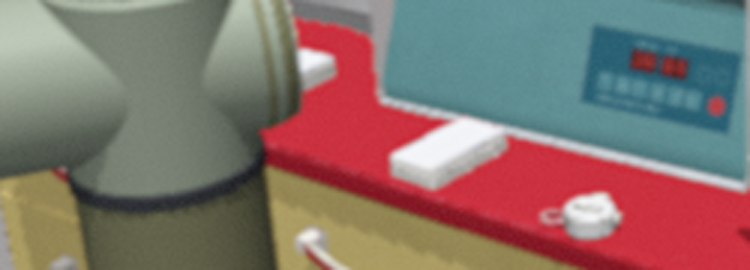

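```bash
python3 - <<'E'
from h import *
f=imaging.grab_frame("top")
P=lambda u,v,z:px2w(f,u,v,z)[:2]
c=[P(300+a/7,190+b/7,110) for a,b in [(187,375),(437,588),(665,312),(420,97)]] # FL FR BR BL
print(np.round(c,1)); c=np.array(c); print("mid",c.mean(0))
x=c[[2,3]].mean(0)-c[[0,1]].mean(0); y=c[[0,3]].mean(0)-c[[1,2]].mean(0)
print(np.linalg.norm(x),np.linalg.norm(y),np.degrees(np.arctan2(x[1],x[0])),np.degrees(np.arctan2(-y[0],y[1])))
print("hasp tab",P(300+207/7,190+467/7,86),"lid tab",P(300+335/7,190+572/7,78))
# cases, top z 22
for q in [[(75,78),(147,77),(147,212),(75,212)],[(432,137),(500,141),(493,274),(425,270)]]:
    k=np.array([P(100+a/4,210+b/4,22) for a,b in q]); print(np.round(k,1),k.mean(0)); e=k[0]+k[1]-k[2]-k[3]; print("long dir",np.degrees(np.arctan2(e[1],e[0])),np.linalg.norm(e)/2,np.linalg.norm(k[0]+k[3]-k[1]-k[2])/2)
print("edge", P(300,279,0),P(420,279,0), "centrifuge front",P(160,240,0),P(300,228,100))
E
```

```text
[[ 464.7 -205.6]
 [ 376.1 -310. ]
 [ 492.4 -408.3]
 [ 583.4 -305.5]]
mid [ 479.15328477 -307.34378341]
153.7126207578229 137.06815153265683 -40.16230627469816 -40.91788997800567
hasp tab [ 426.5929173  -216.55304913] lid tab [ 382.21396775 -272.11875182]
[[509.1 433.9]
 [510.2 378.1]
 [405.5 374.2]
 [405.3 429.6]] [457.53089847 403.93078342]
long dir 2.2355646872558115 104.34417344793746 55.59545579552731
[[464.7 155.4]
 [461.8 102.5]
 [359.  106.1]
 [361.9 158.7]] [411.8487855  130.66971995]
long dir -1.9090379273966003 102.82540858267315 52.813321314049354
edge [ 357.84427716 -132.78698194] [ 359.35860625 -512.54418675] centrifuge front [478.21438799 309.98470948] [ 511.03507852 -127.28785209]
```

```bash
python3 -m handwheel '{"travel":[[0.04,-0.1,0.04],[0.08,-0.2,0.07],[0.12,-0.3,0.07],[0.163,-0.432,0.07],[0.163,-0.432,0.07],[0.163,-0.432,0.07],[0.163,-0.432,0.07],[0.163,-0.432,0.07],[0.163,-0.432,0.07],[0.163,-0.432,0.07],[0.163,-0.432,0.07],[0.163,-0.432,0.07],[0.163,-0.432,0.07],[0.163,-0.432,0.07]],"roll":[0,0,0,0,0,0,-5,-10,-15,-18.3,-18.3,-18.3,-18.3,-18.3]}'
python3 -m handwheel '{"travel":[[0.0,-0.1,0.0],[0.04,-0.325,0.0],[0.04,-0.325,0],[0.04,-0.325,0],[0.04,-0.325,0],[0.04,-0.325,0],[0.04,-0.325,0],[0.04,-0.325,0],[0.04,-0.325,-0.1],[0.04,-0.325,-0.1],[0.04,-0.325,-0.1],[0.04,-0.325,-0.1],[0.04,-0.325,-0.1],[0.04,-0.325,-0.1],[0.04,-0.325,-0.1]],"roll":[0,0,0,0,0,0,0,0,0,0,0,0,0,0,0]}'
python3 - <<'E'
from h import *
o=get_obs(); f=imaging.grab_frame("wrist"); cv2.imwrite("pics/w1.png",f["image"]); print(o)
np.save("w1.npy",[o["eef_pos"],o["ee_rot"]])
E
```

```text
time: 1.47
eef_pos: [380.5, 99.9, 301.3]
ee_rot: [180.0, -0.0, 139.3]
contact_force: [0.2, -0.6, 0.6]
finger_gap: 85.1
time: 2.72
eef_pos: [422.3, -225.0, 203.8]
ee_rot: [180.0, 0.3, 139.6]
contact_force: [-0.3, -1.1, -0.2]
finger_gap: 85.5
{'time': 2.7167, 'qpos': array([-3.84335543e+01,  1.22654770e+00,  1.03472360e+02,  5.46444781e-03,
        7.50187120e+01, -8.80089822e+01]), 'joint_vel': array([-0.47795628, -0.17898171,  0.01260815, -0.06942755, -0.05403082,
       -0.05074825]), 'joint_efforts': array([ 4.63350455e-02, -2.85440773e+01, -2.76498127e+01,  3.37902107e-03,
        1.07864625e-02,  1.65187164e-03]), 'eef_pos': array([ 422.28988836, -225.0254436 ,  203.81097536]), 'ee_rot': array([179.98490677,   0.28202567, 139.57399117]), 'contact_force': array([-0.25331739, -1.11263663, -0.15315012]), 'ft_torque': array([ 0.00424571, -0.01364392,  0.03237097]), 'finger_gap': 85.47610867477785}
```

View pics/w1.png

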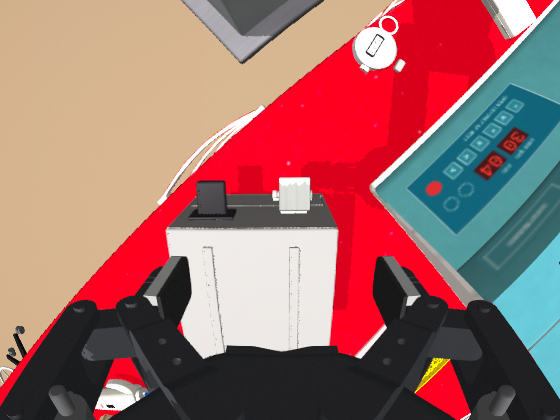

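```bash
python3 - <<'E'
from h import *
o=get_obs(); f=imaging.grab_frame("wrist")
crop(f,"w1c",155,165,190,75,4)
for n,u,v,z in [("FR",167,229,110),("FL",337,228,110),("hasp tab tip",295,178,88.5),("hasp l",312,195,88.5),("hasp r",279,195,88.5),("tab tip",211,180,80),("tab r",196.5,195,80),("tab l",226,195,80)]:
    p=wpx2w(f,o,u,v,z); print(n,np.round(p,1))
E
```

```text
FR [ 375.2 -308.2  110. ]
FL [ 462.2 -203.5  110. ]
hasp tab tip [ 414.4 -205.6   88.5]
hasp l [ 434.4 -204.    88.5]
hasp r [ 416.9 -224.6   88.5]
tab tip [ 371.1 -261.5   80. ]
tab r [ 372.2 -280.4   80. ]
tab l [ 389.2 -260.6   80. ]
```

View pics/w1c.png

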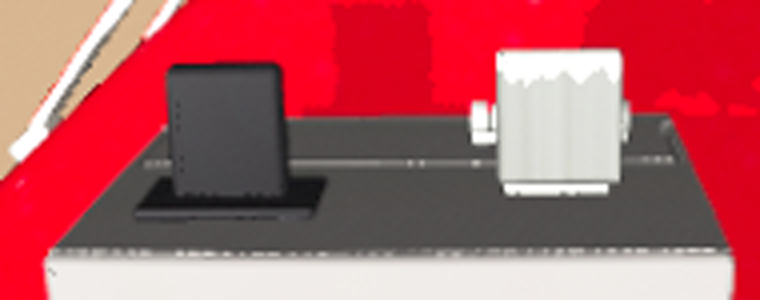

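```bash
python3 -m handwheel '{"travel":[[0,0,0],[0,0,0],[0,0,0],[0,0,0],[0,0,0],[0,0,0],[0,0,0],[0,0,0]],"roll":[0,0,0,0,0,0,0,0]}' 0
cat >> h.py <<'E'
C=np.array([478.3,-306.5]); yaw=-40.3
def b2w(x,y,z):
    a=np.radians(yaw); return np.r_[C+np.array([x*np.cos(a)-y*np.sin(a),x*np.sin(a)+y*np.cos(a)]),z]
def rows(cmd,pts):
    for p in pts:
        w=b2w(*p); print(np.round(p,1),"->",np.round(w,1),"travel",np.round((w-cmd)/1000,4).tolist())
E
python3 - <<'E'
from h import *
print(get_obs()["eef_pos"])
cmd=np.array([420.447,-224.7,201.28])
rows(cmd,[(-106,35,105),(-106,35,90),(-112,35,86),(-124,35,81),(-135,35,72),(-140,35,60),(-142,35,46),(-142,35,43)])
E
```

```text
time: 3.48
eef_pos: [420.4, -224.7, 201.2]
ee_rot: [180.0, -0.0, 139.5]
contact_force: [-0.5, 0.7, 0.9]
finger_gap: -0.1
[ 420.39889178 -224.70628405  201.21185988]
[-106   35  105] -> [ 420.1 -211.2  105. ] travel [-0.0004, 0.0135, -0.0963]
[-106   35   90] -> [ 420.1 -211.2   90. ] travel [-0.0004, 0.0135, -0.1113]
[-112   35   86] -> [ 415.5 -207.4   86. ] travel [-0.0049, 0.0173, -0.1153]
[-124   35   81] -> [ 406.4 -199.6   81. ] travel [-0.0141, 0.0251, -0.1203]
[-135   35   72] -> [ 398.  -192.5   72. ] travel [-0.0225, 0.0322, -0.1293]
[-140   35   60] -> [ 394.2 -189.3   60. ] travel [-0.0263, 0.0354, -0.1413]
[-142   35   46] -> [ 392.6 -188.    46. ] travel [-0.0278, 0.0367, -0.1553]
[-142   35   43] -> [ 392.6 -188.    43. ] travel [-0.0278, 0.0367, -0.1583]
```

```bash
python3 -m handwheel '{"travel":[[0,0.0135,-0.03],[0,0.0135,-0.06],[0,0.0135,-0.09],[0,0.0135,-0.1],[0,0.0135,-0.104],[0,0.0135,-0.108],[0,0.0135,-0.110],[-0.001,0.0145,-0.1115],[-0.003,0.016,-0.1135],[-0.005,0.0175,-0.1155],[-0.007,0.019,-0.1165],[-0.009,0.021,-0.1175],[-0.011,0.023,-0.119],[-0.014,0.025,-0.1205]],"roll":[0,0,0,0,0,0,0,0,0,0,0,0,0,0]}'
```

```text
time: 4.65
eef_pos: [406.9, -199.9, 81.9]
ee_rot: [180.0, 0.1, 139.5]
contact_force: [-0.4, 0.6, 2.4]
finger_gap: 0.2
```

Contact is light; continue the arc.

```bash
python3 -m handwheel '{"travel":[[-0.003,0.0025,-0.002],[-0.006,0.005,-0.005],[-0.0085,0.007,-0.009],[-0.0105,0.009,-0.014],[-0.0125,0.0105,-0.02],[-0.0135,0.0112,-0.027],[-0.0138,0.0116,-0.035],[-0.0138,0.0116,-0.037],[-0.0138,0.0116,-0.038]],"roll":[0,0,0,0,0,0,0,0,0]}'
python3 - <<'E'
from h import *
f=imaging.grab_frame("wrist"); cv2.imwrite("pics/w2.png",f["image"])
g=imaging.grab_frame("scene");crop(g,"s3",270,190,130,95,6)
E
```

```text
time: 5.4
eef_pos: [382.3, -179.4, 37.6]
ee_rot: [-179.9, -1.6, 139.5]
contact_force: [-13.0, 12.7, 4.8]
finger_gap: -0.3
```

View pics/s3.png

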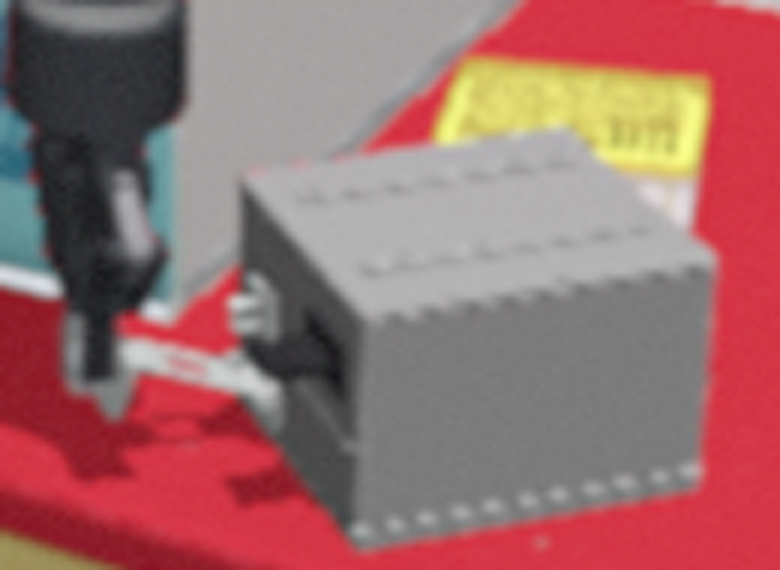

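View pics/w2.png

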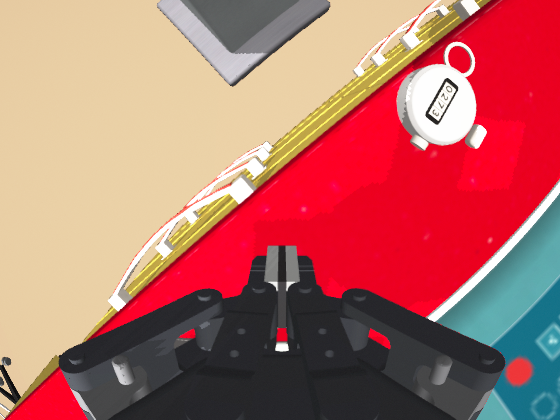

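```bash
python3 -m handwheel '{"travel":[[-0.012,0.0105,0],[-0.016,0.0138,0],[-0.016,0.0138,0.03],[-0.016,0.0138,0.07],[-0.016,0.0138,0.1],[-0.016,0.0138,0.1],[-0.016,0.0138,0.1]],"roll":[0,0,0,0,0,0,0]}'
python3 - <<'E'
from h import *
o=get_obs();print(o["eef_pos"])
f=imaging.grab_frame("wrist"); cv2.imwrite("pics/w3.png",f["image"])
g=imaging.grab_frame("scene");crop(g,"s4",270,190,130,95,6)
E
```

```text
time: 6.08
eef_pos: [378.7, -175.9, 145.2]
ee_rot: [180.0, 0.4, 139.5]
contact_force: [-0.3, -0.2, 0.3]
finger_gap: -0.4
[ 378.67945493 -175.91356011  145.1912283 ]
```

View pics/s4.png

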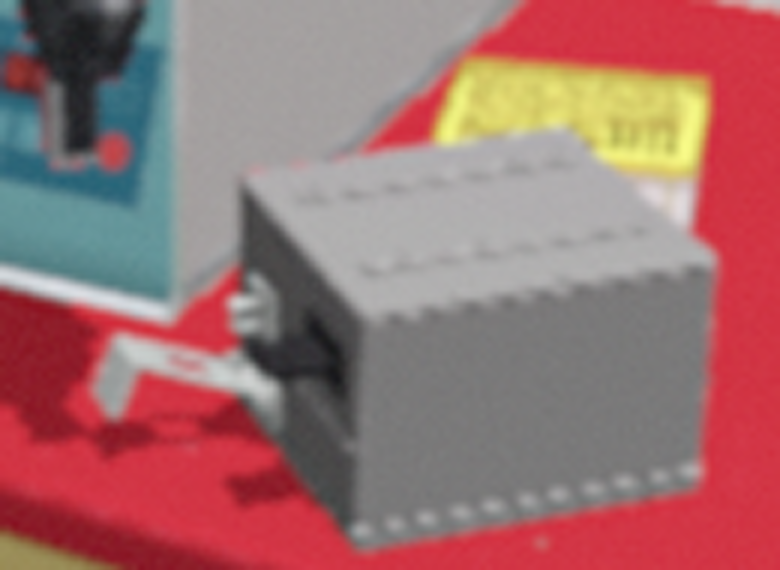

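View pics/w3.png

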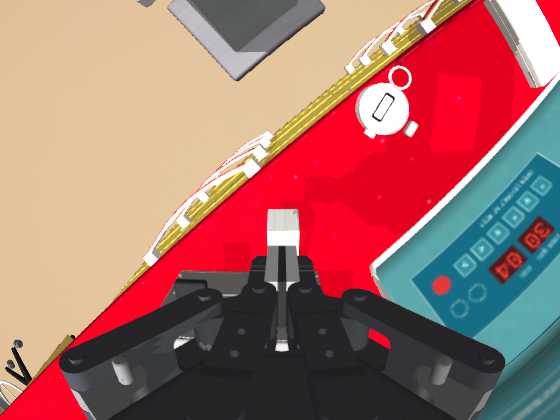

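```bash
python3 - <<'E'
from h import *
print(b2w(-96,-36,63))
cmd=np.array([376.65,-174.3,142.78])
w=np.array([381.5,-271.3,63]); print(w-cmd)
a0=np.degrees(np.arctan2(30,174.4))
ex=b2w(1,0,0)-b2w(0,0,0)
for t in list(range(0,98,4))+[97.4,99]:
    a=np.radians(a0+t); dx=-177*np.cos(a)+174.4; dz=177*np.sin(a)-30
    print(t,np.round(np.r_[dx*ex[:2],dz]/1000,4).tolist(), round(dx,1))
E
```

```text
[ 381.79940829 -271.86424104   63.        ]
[  4.85 -97.   -79.78]
0 [-0.0, 0.0, 0.0] -0.0
4 [0.0019, -0.0016, 0.0121] 2.5
8 [0.0045, -0.0038, 0.024] 5.8
12 [0.0076, -0.0065, 0.0356] 10.0
16 [0.0114, -0.0097, 0.0469] 15.0
20 [0.0158, -0.0134, 0.0579] 20.7
24 [0.0208, -0.0176, 0.0684] 27.2
28 [0.0263, -0.0223, 0.0784] 34.5
32 [0.0323, -0.0274, 0.0879] 42.4
36 [0.0388, -0.0329, 0.0968] 50.9
40 [0.0458, -0.0388, 0.1051] 60.1
44 [0.0532, -0.0451, 0.1128] 69.8
48 [0.061, -0.0517, 0.1197] 80.0
52 [0.0691, -0.0586, 0.1259] 90.7
56 [0.0776, -0.0658, 0.1314] 101.7
60 [0.0863, -0.0732, 0.1361] 113.2
64 [0.0953, -0.0808, 0.1399] 124.9
68 [0.1044, -0.0885, 0.143] 136.9
72 [0.1137, -0.0964, 0.1452] 149.0
76 [0.123, -0.1043, 0.1465] 161.3
80 [0.1324, -0.1123, 0.147] 173.7
84 [0.1419, -0.1203, 0.1466] 186.0
88 [0.1512, -0.1283, 0.1454] 198.3
92 [0.1605, -0.1361, 0.1433] 210.5
96 [0.1697, -0.1439, 0.1403] 222.5
97.4 [0.1728, -0.1466, 0.1391] 226.6
99 [0.1764, -0.1496, 0.1376] 231.3
```

```bash
python3 -m handwheel '{"travel":[[0.002,-0.04,0],[0.004,-0.08,0],[0.005,-0.0972,0],[0.005,-0.0972,0],[0.005,-0.0972,0],[0.005,-0.0972,0],[0.005,-0.0972,-0.02],[0.005,-0.0972,-0.04],[0.005,-0.0972,-0.06],[0.005,-0.0972,-0.08],[0.005,-0.0972,-0.08],[0.005,-0.0972,-0.08],[0.005,-0.0972,-0.08]],"roll":[0,0,0,0,0,0,0,0,0,0,0,0,0]}' 0.05
python3 - <<'E'
from h import *
f=imaging.grab_frame("wrist"); cv2.imwrite("pics/w4.png",f["image"])
E
```

```text
time: 7.27
eef_pos: [382.0, -271.0, 63.4]
ee_rot: [180.0, 0.0, 139.5]
contact_force: [-0.3, -0.0, -0.3]
finger_gap: 50.0
```

View pics/w4.png

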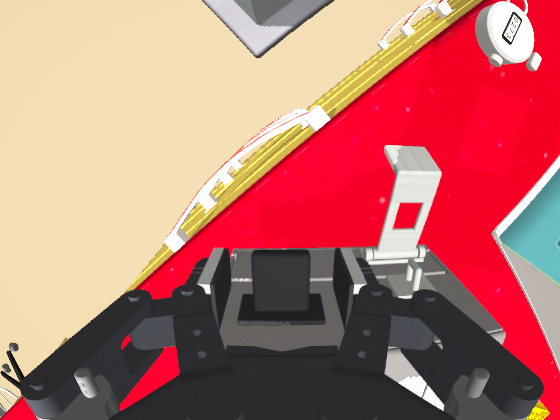

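Tab is centred between the fingers. Close and swing.

```bash
python3 -m handwheel '{"travel":[[0,0,0],[0,0,0],[0,0,0],[0,0,0],[0,0,0],[0,0,0],[0.0019,-0.0016,0.0121],[0.0045,-0.0038,0.024]],"roll":[0,0,0,0,0,0,0,0]}' 0.0
python3 -m handwheel '{"travel":[[0.0015,-0.0013,0.006],[0.0031,-0.0027,0.0116],[0.0069,-0.0059,0.0229],[0.0113,-0.0096,0.0339]],"roll":[0,0,0,0]}'
```

```text
time: 7.98
eef_pos: [386.9, -275.7, 86.8]
ee_rot: [180.0, 0.1, 139.5]
contact_force: [6.4, -2.5, -8.5]
finger_gap: 24.4
time: 8.32
eef_pos: [398.3, -285.2, 120.1]
ee_rot: [180.0, 0.1, 139.5]
contact_force: [7.3, -4.7, -9.8]
finger_gap: 24.5
```

```bash
python3 -m handwheel '{"travel":[[0.005,-0.0042,0.0105],[0.0105,-0.0089,0.0205],[0.0165,-0.014,0.03],[0.023,-0.0195,0.0389],[0.03,-0.0254,0.0472],[0.0374,-0.0317,0.0549],[0.0452,-0.0383,0.0618],[0.0533,-0.0452,0.068],[0.0618,-0.0524,0.0735],[0.0705,-0.0598,0.0782],[0.0795,-0.0674,0.082]],"roll":[0,0,0,0,0,0,0,0,0,0,0]}'
python3 -m handwheel '{"travel":[[0.0091,-0.0077,0.0031],[0.0184,-0.0156,0.0053],[0.0277,-0.0235,0.0066],[0.0371,-0.0315,0.0071],[0.0466,-0.0395,0.0067],[0.0559,-0.0475,0.0055],[0.0652,-0.0553,0.0034]],"roll":[0,0,0,0,0,0,0]}'
```

```text
time: 9.23
eef_pos: [475.2, -349.8, 200.2]
ee_rot: [179.9, -0.5, 139.5]
contact_force: [-3.4, 4.8, 0.7]
finger_gap: 23.5
time: 9.82
eef_pos: [542.3, -406.9, 206.7]
ee_rot: [180.0, -0.1, 139.5]
contact_force: [-7.3, -7.3, -2.3]
finger_gap: 20.3
```

```bash
python3 - <<'E'
from h import *
print(get_obs()["eef_pos"])
f=imaging.grab_frame("wrist"); cv2.imwrite("pics/w5.png",f["image"])
g=imaging.grab_frame("scene");crop(g,"s5",270,130,150,140,5)
E
```

```text
[ 542.33548652 -406.9094485   206.66340201]
```

View pics/s5.png

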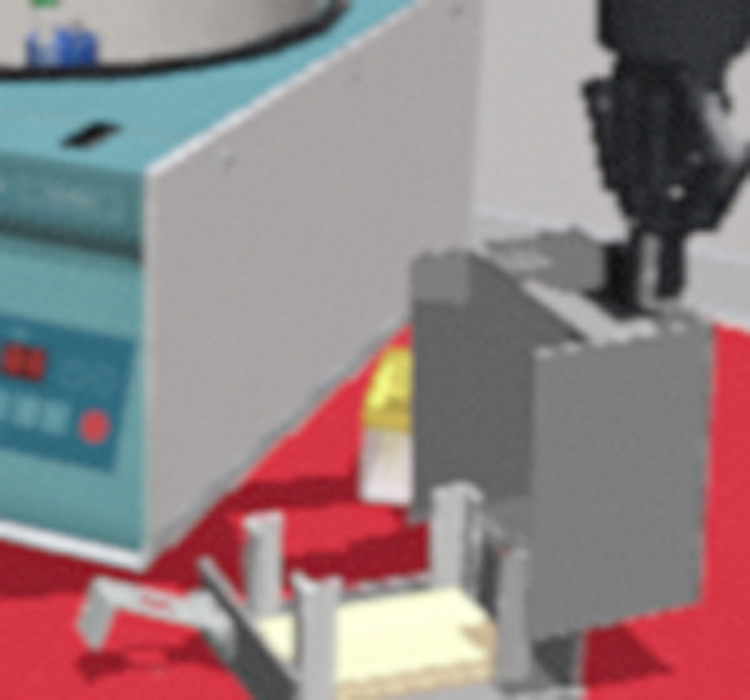

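View pics/w5.png

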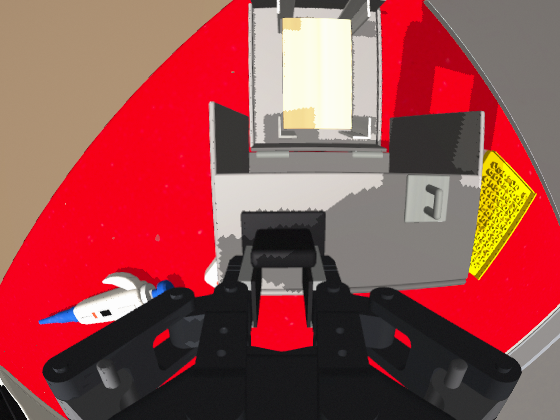

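```bash
python3 -m handwheel '{"travel":[[0,0,0],[0,0,0],[0,0,0],[0,0,0.03],[0,0,0.06],[-0.015,0.0127,0.06],[-0.03,0.0254,0.06],[-0.042,0.0356,0.06],[-0.042,0.0356,0.06],[-0.042,0.0356,0.04],[-0.042,0.0356,0.02],[-0.042,0.0356,0.005],[-0.042,0.0356,0.003],[-0.042,0.0356,0.003]],"roll":[0,0,0,0,0,0,0,0,0,0,0,0,0,0]}' 0.05
python3 -m handwheel '{"travel":[[0,0,0],[0,0,0],[0,0,0],[0,0,0],[0,0,0],[0,0,0],[0.01,-0.0085,0],[0.02,-0.017,0],[0.03,-0.0255,0],[0.033,-0.028,0],[0.036,-0.0305,0],[0.039,-0.033,0],[0.042,-0.0356,0]],"roll":[0,0,0,0,0,0,0,0,0,0,0,0,0]}' 0
python3 -m handwheel '{"travel":[[0.002,-0.0017,0],[0.004,-0.0034,0],[0.006,-0.005,0],[0.006,-0.005,0],[0.006,-0.005,0]],"roll":[0,0,0,0,0]}'
```

```text
time: 11.08
eef_pos: [499.4, -371.3, 207.4]
ee_rot: [180.0, -0.2, 139.5]
contact_force: [0.9, -0.8, 0.1]
finger_gap: 50.2
time: 12.17
eef_pos: [541.8, -407.2, 208.6]
ee_rot: [180.0, -0.1, 139.5]
contact_force: [-0.7, 0.5, -0.2]
finger_gap: -0.2
time: 12.58
eef_pos: [544.4, -409.4, 208.9]
ee_rot: [-180.0, -0.7, 139.5]
contact_force: [-11.4, 9.1, 6.0]
finger_gap: -0.2
```

```bash
python3 -m handwheel '{"travel":[[-0.02,0.017,0],[-0.02,0.017,0.03],[-0.04,0.034,0.07],[-0.08,0.068,0.09],[-0.11,0.1,0.1],[-0.11,0.1,0.1],[-0.11,0.1,0.1],[-0.11,0.1,0.1]],"roll":[0,0,0,0,0,0,0,0]}'
python3 - <<'E'
from h import *
print(get_obs()["eef_pos"])
f=imaging.grab_frame("wrist"); cv2.imwrite("pics/w6.png",f["image"])
g=imaging.grab_frame("scene");crop(g,"s6",270,130,150,140,5)
g=imaging.grab_frame("top");crop(g,"t6",310,170,110,110,5)
E
```

```text
time: 13.25
eef_pos: [438.5, -312.7, 311.2]
ee_rot: [-180.0, 0.3, 139.5]
contact_force: [-0.1, -0.3, 0.3]
finger_gap: -0.1
[ 438.49191007 -312.71112964  311.21002658]
```

View pics/s6.png

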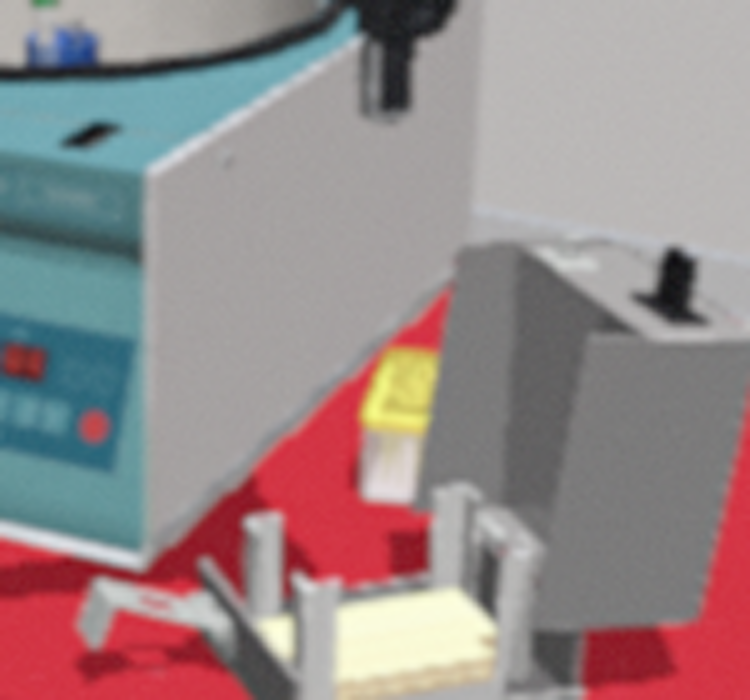

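View pics/w6.png

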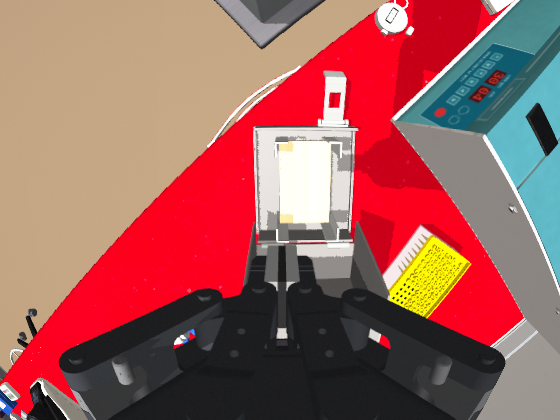

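View pics/t6.png

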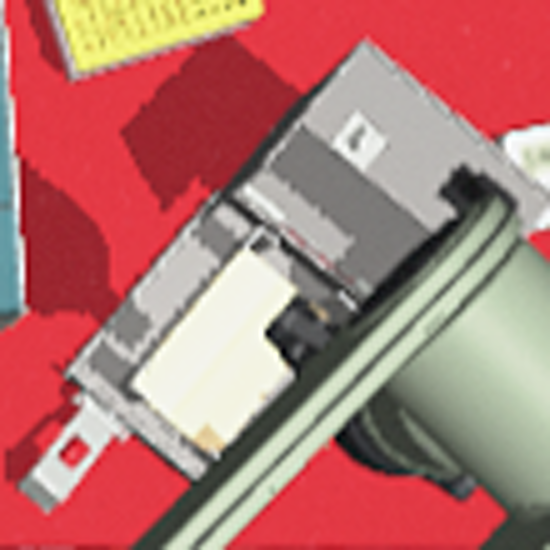

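```bash
python3 - <<'E'
from h import *
o=get_obs(); f=imaging.grab_frame("wrist")
crop(f,"w6c",245,115,125,140,5)
np.set_printoptions(precision=1,suppress=True)
for n,p in [("FL g",(-60.5,37,78)),("FR",(-60.5,-37,78)),("BL",(60.5,37,78)),("BR",(60.5,-37,78)),("tFL",(-78,70,44)),("tFR",(-78,-70,44))]:
    u,v=ww2px(f,o,b2w(*p)); print(n,u,v,"crop",(u-245)*5,(v-115)*5)
E
```

```text
FL g 340.92033472955114 144.45501115722178 crop 479.6016736477557 147.27505578610888
FR 276.95710854191657 144.0160004995186 crop 159.78554270958284 145.08000249759306
BL 336.67163260003247 241.52987993309455 crop 458.35816300016234 632.6493996654727
BR 277.6689881448337 242.05744705842324 crop 163.34494072416845 635.2872352921162
tFL 361.92916688020676 128.56305212419812 crop 584.6458344010339 67.81526062099061
tFR 250.78832892567993 127.62907846026485 crop 28.941644628399672 63.14539230132425
```

View pics/w6c.png

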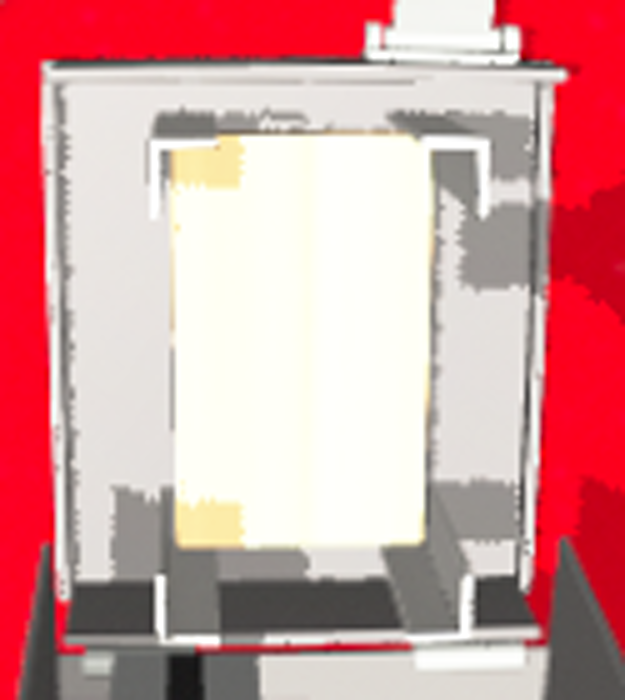

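```bash
python3 -m handwheel '{"travel":[[-0.035,0.03,0],[-0.035,0.07,0],[-0.035,0.11,0],[-0.035,0.15,0],[-0.035,0.19,0],[-0.035,0.23,0],[-0.035,0.27,0],[-0.035,0.31,0],[-0.035,0.35,0],[-0.03,0.39,-0.03],[-0.026,0.43,-0.06],[-0.026,0.4436,-0.09],[-0.026,0.4436,-0.11],[-0.026,0.4436,-0.11],[-0.026,0.4436,-0.11],[-0.026,0.4436,-0.11]],"roll":[0,0,0,6,12,18,24,30,36,38.6,38.6,38.6,38.6,38.6,38.6,38.6]}' 0.085
python3 - <<'E'
from h import *
o=get_obs(); f=imaging.grab_frame("wrist");cv2.imwrite("pics/w7.png",f["image"])
print(o["eef_pos"],o["ee_rot"])
g=imaging.grab_frame("top");crop(g,"t7",100,200,200,85,4)
E
```

```text
time: 14.78
eef_pos: [413.6, 130.6, 200.2]
ee_rot: [-180.0, 0.1, 178.0]
contact_force: [1.4, -0.6, 0.4]
finger_gap: 84.9
[413.55591058 130.58346596 200.24196604] [-1.79992607e+02  8.86498738e-02  1.78042072e+02]
```

View pics/w7.png

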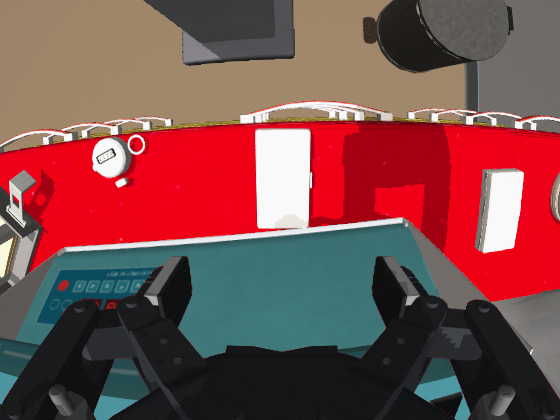

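View pics/t7.png

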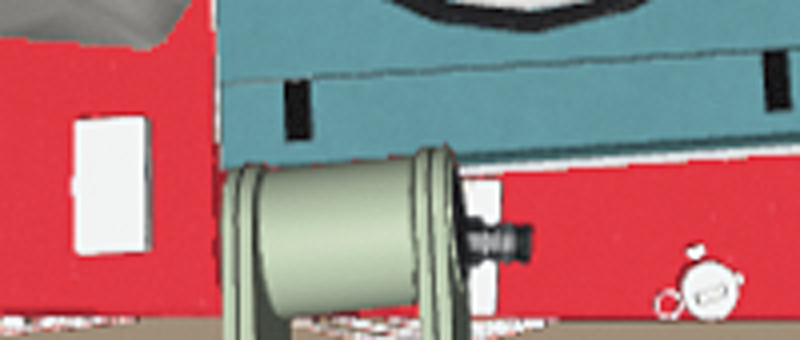

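```bash
python3 - <<'E'
from h import *
np.set_printoptions(precision=1,suppress=True)
o=get_obs(); f=imaging.grab_frame("wrist")
crop(f,"w7c",240,115,90,125,6)
k=np.array([wpx2w(f,o,u,v,22)[:2] for u,v in [(256,129),(310,129),(309,228),(259,228)]]);print(k,k.mean(0))
e=k[3]+k[2]-k[0]-k[1];print(np.degrees(np.arctan2(e[1],e[0])),np.linalg.norm(e)/2,np.linalg.norm(k[0]+k[3]-k[1]-k[2])/2)
for z in (0,50,100,150): print(z,wpx2w(f,o,264,236,z),wpx2w(f,o,404,219,z))
E
```

```text
[[358.6 107.3]
 [360.4 160.2]
 [463.7 157.7]
 [461.9 104.9]] [411.2 132.5]
-1.3422117550794848 103.32386933163554 52.930558266871685
0 [480.1 108.1   0. ] [466.2 272.3   0. ]
50 [459.8 111.8  50. ] [447.8 252.   50. ]
100 [439.4 115.4 100. ] [429.5 231.7 100. ]
150 [419.  119.1 150. ] [411.2 211.4 150. ]
```

View pics/w7c.png

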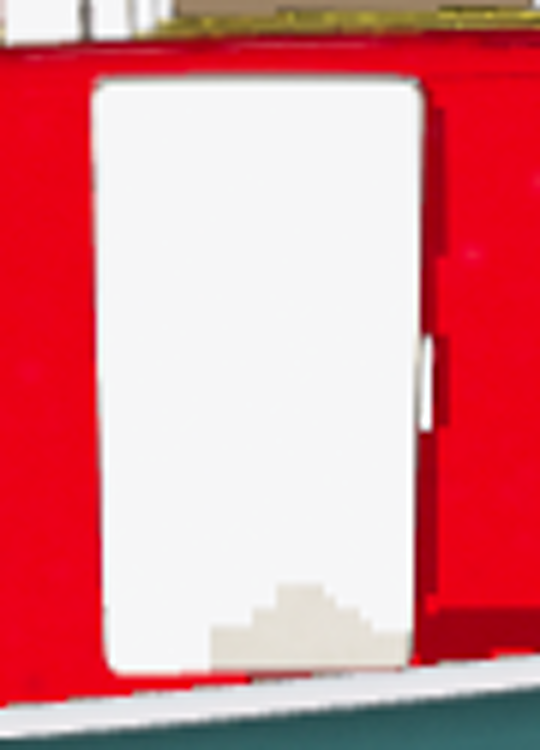

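```bash
python3 -m handwheel '{"travel":[[-0.0007,0.0008,-0.03],[-0.0007,0.0008,-0.06],[-0.0007,0.0008,-0.09],[-0.0007,0.0008,-0.12],[-0.0007,0.0008,-0.145],[-0.0007,0.0008,-0.16],[-0.0007,0.0008,-0.165],[-0.0007,0.0008,-0.165]],"roll":[0.4,0.4,0.4,0.4,0.4,0.4,0.4,0.4]}'
python3 - <<'E'
from h import *
o=get_obs(); f=imaging.grab_frame("wrist");cv2.imwrite("pics/w8.png",f["image"])
print(o["eef_pos"],o["ee_rot"])
E
```

```text
time: 15.6
eef_pos: [411.6, 131.3, 34.0]
ee_rot: [-180.0, -0.0, 178.4]
contact_force: [0.7, 0.0, -1.6]
finger_gap: 85.1
[411.59549351 131.25072876  33.95130903] [-1.79991974e+02 -4.58388400e-02  1.78410663e+02]
```

View pics/w8.png

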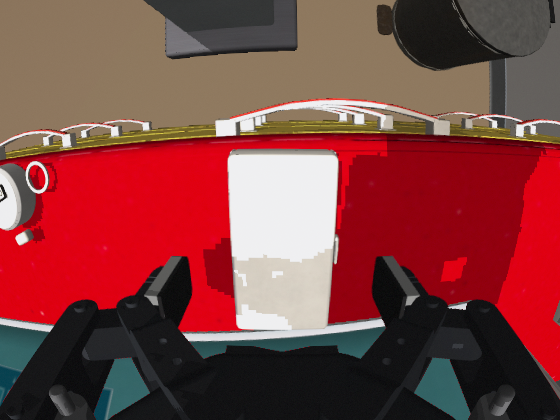

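```bash
python3 - <<'E'
from h import *
np.set_printoptions(precision=1,suppress=True)
o=get_obs(); f=imaging.grab_frame("wrist")
k=np.array([wpx2w(f,o,u,v,22)[:2] for u,v in [(229,152),(339,152),(330,327),(236,327)]]);print(k,k.mean(0))
e=k[3]+k[2]-k[0]-k[1];print(np.degrees(np.arctan2(e[1],e[0])),np.linalg.norm(e)/2)
E
python3 -m handwheel '{"travel":[[0,0,-0.015],[0,0,-0.025],[0,0,-0.029],[0,0,-0.029],[0,0,-0.029]],"roll":[0,0,0,0,0]}'
```

```text
[[358.2 107.8]
 [359.5 160.8]
 [462.1 159.1]
 [460.5 103.2]] [410.1 132.7]
-1.7329960262477282 102.50943228582784
time: 16.12
eef_pos: [411.7, 131.8, 5.4]
ee_rot: [180.0, 0.0, 178.5]
contact_force: [0.1, 1.2, -0.1]
finger_gap: 84.8
```

```bash
python3 -m handwheel '{"travel":[[0,0,0],[0,0,0],[0,0,0],[0,0,0],[0,0,0],[0,0,0],[0,0,0],[0,0,0.01],[0,0,0.03],[0,0,0.06],[0,0,0.06],[0,0,0.06]],"roll":[0,0,0,0,0,0,0,0,0,0,0,0]}' 0
python3 - <<'E'
from h import *
o=get_obs(); f=imaging.grab_frame("wrist");cv2.imwrite("pics/w9.png",f["image"])
print(o["eef_pos"],o["ee_rot"],o["contact_force"])
E
```

```text
time: 17.12
eef_pos: [412.8, 132.0, 67.0]
ee_rot: [180.0, 0.2, 178.5]
contact_force: [0.7, -0.0, -0.5]
finger_gap: 54.1
[412.84730595 132.03369896  66.96135518] [179.96587002   0.24353746 178.48957503] [ 0.71954316 -0.02936632 -0.49083881]
```

View pics/w9.png

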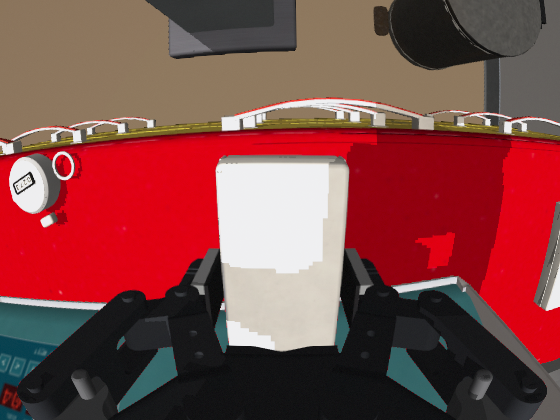

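```bash
python3 -m handwheel '{"travel":[[0,0,0.05],[0,0,0.1],[0,0,0.13],[0,0,0.13],[0,0,0.13]],"roll":[0,0,0,0,0]}'
python3 - <<'E'
from h import *
np.set_printoptions(precision=1,suppress=True)
o=get_obs(); f=imaging.grab_frame("wrist")
crop(f,"w10",200,140,170,220,3)
T=np.linalg.inv(toolT(o)); z=o["eef_pos"][2]+17
for u,v in [(217,163),(348,163),(225,340),(341,340)]: print((T@np.r_[wpx2w(f,o,u,v,z),1])[:3])
E
```

```text
time: 17.58
eef_pos: [413.1, 132.0, 197.0]
ee_rot: [180.0, 0.3, 178.5]
contact_force: [-0.3, 0.4, -1.2]
finger_gap: 54.4
[ 53.3 -25.2 -17.3]
[ 53.3  26.2 -17.3]
[-33.9 -27.9 -16.8]
[-34.   29.7 -16.8]
```

View pics/w10.png

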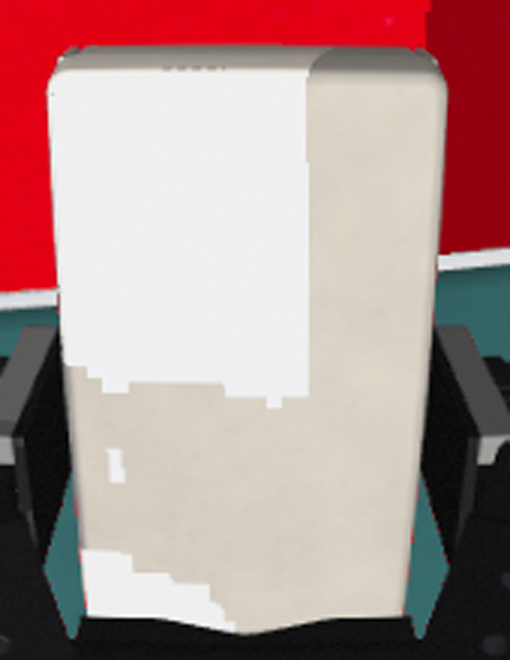

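```bash
python3 -m handwheel '{"travel":[[-0.01,-0.01,0.02],[-0.015,-0.04,0.04],[-0.015,-0.08,0.05],[-0.015,-0.12,0.05],[-0.015,-0.16,0.05],[-0.015,-0.2,0.05],[-0.015,-0.24,0.05],[-0.01,-0.28,0.05],[0.0,-0.32,0.05],[0.01,-0.36,0.05],[0.03,-0.4,0.05],[0.05,-0.425,0.05],[0.0669,-0.4383,0.05],[0.0669,-0.4383,0.02],[0.0669,-0.4383,-0.01],[0.0669,-0.4383,-0.04],[0.0669,-0.4383,-0.06],[0.0669,-0.4383,-0.075],[0.0669,-0.4383,-0.075],[0.0669,-0.4383,-0.075]],"roll":[0,-3,-6,-10,-14,-18,-22,-26,-30,-34,-38,-38.8,-38.8,-38.8,-38.8,-38.8,-38.8,-38.8,-38.8,-38.8]}'
python3 - <<'E'
from h import *
o=get_obs(); f=imaging.grab_frame("wrist");cv2.imwrite("pics/w11.png",f["image"])
print(o["eef_pos"],o["ee_rot"],o["contact_force"])
E
```

```text
time: 19.3
eef_pos: [476.3, -304.8, 116.3]
ee_rot: [180.0, -0.4, 139.7]
contact_force: [0.1, -0.5, -1.0]
finger_gap: 54.4
[ 476.33287432 -304.83773921  116.27604951] [179.99146275  -0.40803423 139.66856265] [ 0.08468878 -0.48258935 -1.01035865]
```

View pics/w11.png

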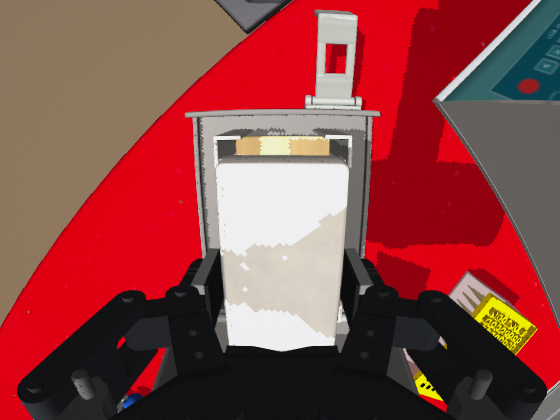

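```bash
python3 -m handwheel '{"travel":[[0,0,0],[0,0,-0.01],[0,0,-0.02],[0,0,-0.03],[0,0,-0.04],[0,0,-0.05],[0,0,-0.06],[0,0,-0.068],[0,0,-0.074],[0,0,-0.078],[0,0,-0.08],[0,0,-0.08],[0,0,-0.08]],"roll":[0,0,0,0,0,0,0,0,0,0,0,0,0]}'
python3 - <<'E'
from h import *
o=get_obs(); print(o["eef_pos"],o["ee_rot"],o["contact_force"])
f=imaging.grab_frame("wrist");crop(f,"w12",170,100,220,200,3)
for p in [(-60.5,37,78),(-60.5,-37,78)]: print(ww2px(f,o,b2w(*p)))
E
```

```text
time: 20.43
eef_pos: [478.6, -306.7, 40.4]
ee_rot: [180.0, 0.0, 139.7]
contact_force: [0.2, 0.3, -0.5]
finger_gap: 54.3
[ 478.63427885 -306.73565897   40.38349386] [1.79999489e+02 4.04582884e-02 1.39679394e+02] [ 0.15102128  0.30727571 -0.48681391]
(np.float64(394.43216777954956), np.float64(150.81685057560762))
(np.float64(172.7576681156554), np.float64(150.6340601979587))
```

View pics/w12.png

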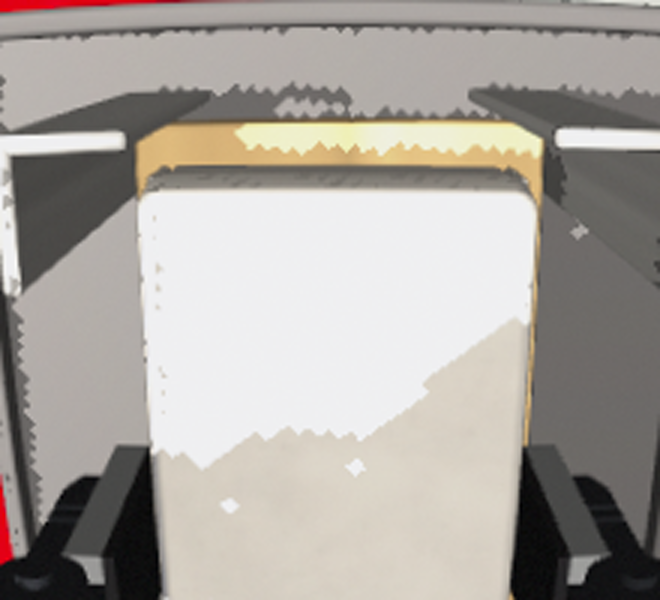

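```bash
for i in 1; do python3 -m handwheel '{"travel":[[0,0,-0.0015],[0,0,-0.003],[0,0,-0.0045],[0,0,-0.006],[0,0,-0.006],[0,0,-0.006]],"roll":[0,0,0,0,0,0]}'; done
python3 -m handwheel '{"travel":[[0,0,-0.0015],[0,0,-0.003],[0,0,-0.0045],[0,0,-0.0045],[0,0,-0.0045]],"roll":[0,0,0,0,0]}'
```

```text
time: 20.98
eef_pos: [478.2, -306.4, 33.9]
ee_rot: [180.0, -0.0, 139.7]
contact_force: [-0.2, 0.0, -0.6]
finger_gap: 54.2
time: 21.4
eef_pos: [478.2, -306.4, 29.3]
ee_rot: [180.0, -0.0, 139.7]
contact_force: [-0.7, -0.2, -1.2]
finger_gap: 54.4
```

```bash
python3 -m handwheel '{"travel":[[0,0,-0.0015],[0,0,-0.003],[0,0,-0.003],[0,0,-0.003]],"roll":[0,0,0,0]}'
```

```text
time: 21.73
eef_pos: [478.2, -306.4, 26.4]
ee_rot: [180.0, -0.0, 139.7]
contact_force: [-0.1, 0.3, -0.9]
finger_gap: 54.3
```

```bash
python3 -m handwheel '{"travel":[[0,0,-0.0015],[0,0,-0.003],[0,0,-0.003],[0,0,-0.003]],"roll":[0,0,0,0]}'
```

```text
time: 22.07
eef_pos: [478.6, -306.7, 25.3]
ee_rot: [-180.0, 0.0, 139.7]
contact_force: [-3.7, 2.1, 9.4]
finger_gap: 54.3
```

```bash
python3 -m handwheel '{"travel":[[0,0,-0.001],[0,0,-0.002],[0,0,-0.002],[0,0,-0.002]],"roll":[0,0,0,0]}'
```

```text
time: 22.4
eef_pos: [478.6, -306.7, 25.2]
ee_rot: [-180.0, -0.0, 139.7]
contact_force: [-7.4, 5.7, 22.2]
finger_gap: 54.1
```

```bash
python3 -m handwheel '{"travel":[[0,0,0.0018],[0,0,0.0032],[0,0,0.0032],[0,0,0.0032]],"roll":[0,0,0,0]}'
python3 -m handwheel '{"travel":[[0,0,0],[0,0,0],[0,0,0],[0,0,0],[0,0,0]],"roll":[0,0,0,0,0]}' 0.068
python3 - <<'E'
from h import *
o=get_obs(); print(o["eef_pos"],o["contact_force"],o["finger_gap"])
f=imaging.grab_frame("wrist");crop(f,"w13",170,100,220,200,3)
E
```

```text
time: 22.73
eef_pos: [478.7, -306.8, 25.2]
ee_rot: [-180.0, 0.0, 139.7]
contact_force: [-0.1, 1.2, 6.3]
finger_gap: 54.4
time: 23.15
eef_pos: [478.2, -306.4, 24.4]
ee_rot: [-180.0, -0.0, 139.7]
contact_force: [-0.3, -0.1, -0.9]
finger_gap: 67.9
[ 478.15566841 -306.35061949   24.40434358] [-0.29464531 -0.1009906  -0.88006861] 67.94831374080943
```

View pics/w13.png

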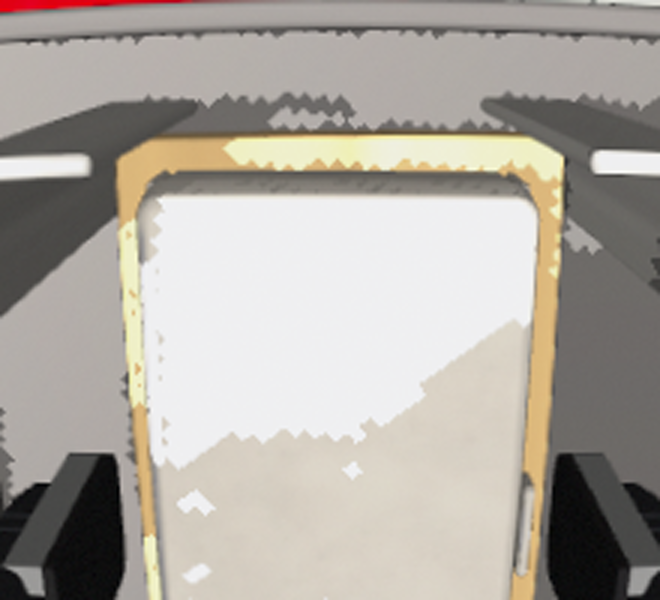

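```bash
python3 -m handwheel '{"travel":[[0,0,0.02],[0,0,0.06],[0,0,0.1],[0,0,0.14],[0,0,0.18],[0,0,0.22],[-0.02,0.02,0.24],[-0.04,0.05,0.25],[-0.06,0.085,0.25],[-0.075,0.12,0.25],[-0.078,0.16,0.25],[-0.078,0.2,0.25],[-0.078,0.24,0.25],[-0.078,0.28,0.25],[-0.078,0.32,0.25],[-0.078,0.36,0.25],[-0.078,0.4,0.25],[-0.078,0.44,0.25],[-0.078,0.48,0.25],[-0.078,0.48,0.25]],"roll":[0,0,0,0,0,0,2,5,8,11,14,18,22,26,30,34,38,42,42.5,42.5]}' 0.085
python3 -m handwheel '{"travel":[[0,0.04,0],[0,0.08,0],[0,0.12,0],[0.0,0.16,0],[0.01,0.2,0],[0.035,0.22,-0.03],[0.0546,0.2305,-0.05],[0.0546,0.2305,-0.075],[0.0546,0.2305,-0.075],[0.0546,0.2305,-0.075],[0.0546,0.2305,-0.075]],"roll":[0,0,0,0,0,0,0,0,0,0,0]}'
python3 - <<'E'
from h import *
o=get_obs(); f=imaging.grab_frame("wrist");cv2.imwrite("pics/w14.png",f["image"])
print(o["eef_pos"],o["ee_rot"])
g=imaging.grab_frame("top");cv2.imwrite("pics/t14.png",g["image"])
E
```

```text
time: 24.87
eef_pos: [399.1, 179.8, 274.9]
ee_rot: [179.8, 0.0, -177.3]
contact_force: [-0.1, -0.8, -0.6]
finger_gap: 85.1
time: 25.78
eef_pos: [455.3, 403.7, 201.0]
ee_rot: [180.0, 0.1, -177.8]
contact_force: [0.3, 0.4, 0.0]
finger_gap: 84.8
[455.26873826 403.73240284 200.9592821 ] [ 1.79970165e+02  5.04755886e-02 -1.77848105e+02]
```

View pics/w14.png

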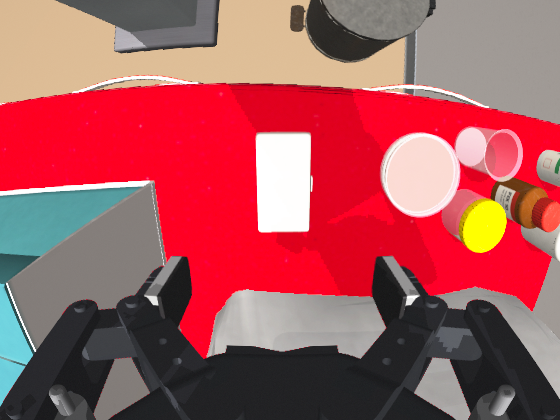

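View pics/t14.png

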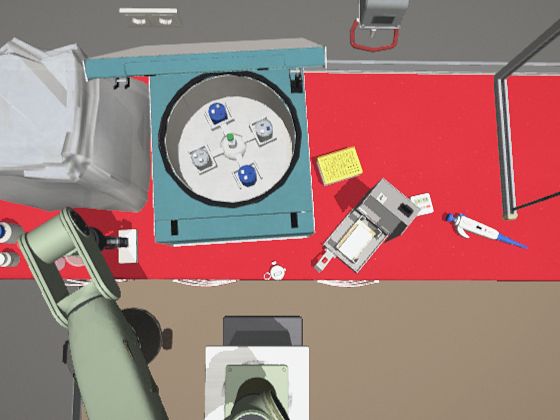

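```bash
python3 - <<'E'
from h import *
np.set_printoptions(precision=1,suppress=True)
o=get_obs(); f=imaging.grab_frame("wrist")
crop(f,"w14c",240,115,90,125,6)
k=np.array([wpx2w(f,o,u,v,22)[:2] for u,v in [(256.3,132.5),(310.7,132.5),(309,231),(258.5,231)]]);print(k,k.mean(0))
e=k[3]+k[2]-k[0]-k[1];print(np.degrees(np.arctan2(e[1],e[0])),np.linalg.norm(e)/2)
print(wpx2w(f,o,382,175,10))
E
```

```text
[[405.5 377.9]
 [403.4 431.5]
 [507.  435.9]
 [509.  382.2]] [456.2 406.9]
2.4085961512128633 103.59900752613844
[444.9 513.   10. ]
```

View pics/w14c.png

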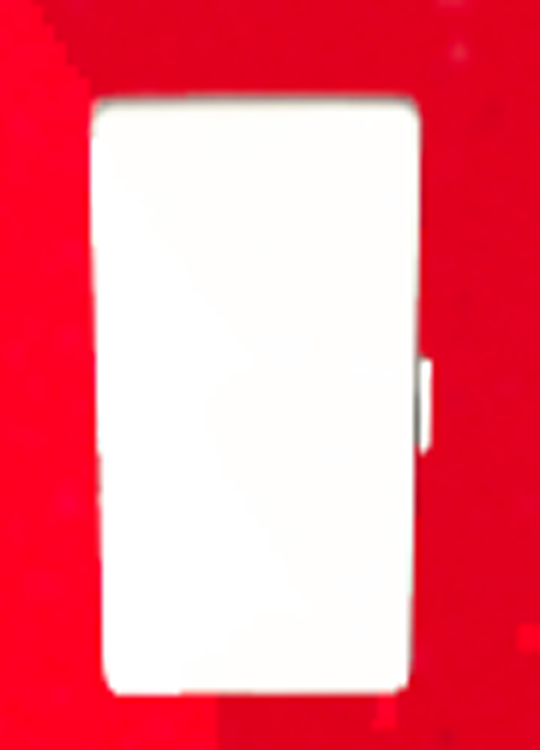

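```bash
python3 -m handwheel '{"travel":[[0.0012,0.0018,-0.03],[0.0012,0.0018,-0.06],[0.0012,0.0018,-0.09],[0.0012,0.0018,-0.12],[0.0012,0.0018,-0.145],[0.0012,0.0018,-0.16],[0.0012,0.0018,-0.175],[0.0012,0.0018,-0.185],[0.0012,0.0018,-0.191],[0.0012,0.0018,-0.1947],[0.0012,0.0018,-0.1947],[0.0012,0.0018,-0.1947],[0.0012,0.0018,-0.1947]],"roll":[0.2,0.2,0.2,0.2,0.2,0.2,0.2,0.2,0.2,0.2,0.2,0.2,0.2]}'
python3 -m handwheel '{"travel":[[0,0,0],[0,0,0],[0,0,0],[0,0,0],[0,0,0],[0,0,0],[0,0,0],[0,0,0.01],[0,0,0.04],[0,0,0.08],[0,0,0.12],[0,0,0.16],[0,0,0.19],[0,0,0.19],[0,0,0.19],[0,0,0.19]],"roll":[0,0,0,0,0,0,0,0,0,0,0,0,0,0,0,0]}' 0
python3 - <<'E'
from h import *
o=get_obs(); f=imaging.grab_frame("wrist");crop(f,"w15",200,140,170,220,3)
print(o["eef_pos"],o["ee_rot"])
E
```

```text
time: 27.02
eef_pos: [457.0, 406.4, 6.4]
ee_rot: [179.9, 0.1, -177.6]
contact_force: [0.5, -0.7, -0.0]
finger_gap: 85.2
time: 28.35
eef_pos: [455.2, 405.2, 194.0]
ee_rot: [-179.9, -0.1, -177.6]
contact_force: [-0.8, -0.9, -1.1]
finger_gap: 54.6
[455.1870177  405.15498679 194.04725898] [-1.79927020e+02 -1.15127845e-01 -1.77619978e+02]
```

View pics/w15.png

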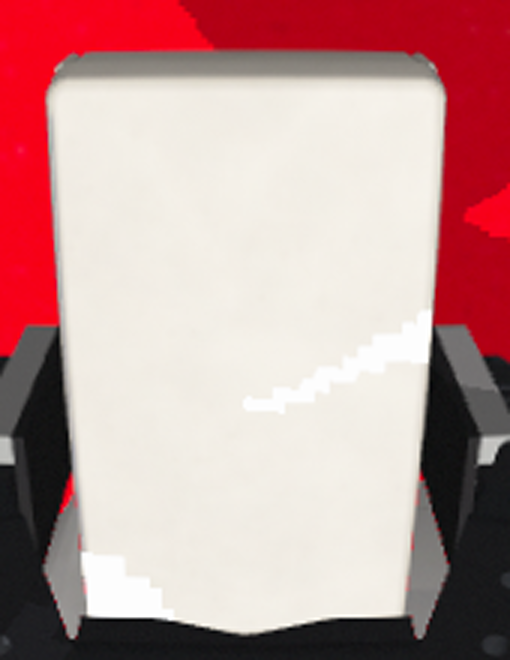

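```bash
python3 -m handwheel '{"travel":[[-0.01,-0.02,0.03],[-0.03,-0.04,0.05],[-0.056,-0.06,0.06],[-0.056,-0.1,0.06],[-0.056,-0.14,0.06],[-0.056,-0.18,0.06],[-0.056,-0.22,0.06],[-0.056,-0.26,0.06],[-0.056,-0.3,0.06],[-0.056,-0.34,0.06],[-0.056,-0.38,0.06],[-0.056,-0.42,0.06],[-0.056,-0.46,0.06],[-0.056,-0.5,0.06],[-0.056,-0.54,0.06],[-0.056,-0.58,0.06],[-0.056,-0.6,0.06]],"roll":[0,0,0,0,0,-4,-8,-12,-16,-20,-24,-28,-32,-36,-40,-42.7,-42.7]}'
python3 -m handwheel '{"travel":[[0.02,-0.03,0],[0.045,-0.065,0],[0.06,-0.09,0],[0.0765,-0.1109,0],[0.0765,-0.1109,-0.02],[0.0765,-0.1109,-0.05],[0.0765,-0.1109,-0.08],[0.0765,-0.1109,-0.105],[0.0765,-0.1109,-0.12],[0.0765,-0.1109,-0.135],[0.0765,-0.1109,-0.14],[0.0765,-0.1109,-0.14],[0.0765,-0.1109,-0.14],[0.0765,-0.1109,-0.14]],"roll":[0,0,0,0,0,0,0,0,0,0,0,0,0,0]}'
python3 - <<'E'
from h import *
o=get_obs(); print(o["eef_pos"],o["ee_rot"],o["contact_force"])
f=imaging.grab_frame("wrist");cv2.imwrite("pics/w16.png",f["image"])
E
```

```text
time: 29.82
eef_pos: [398.5, -197.5, 252.7]
ee_rot: [-179.9, -0.2, 139.4]
contact_force: [1.0, -0.2, -0.6]
finger_gap: 54.0
time: 30.98
eef_pos: [477.0, -305.5, 115.7]
ee_rot: [-180.0, 0.1, 139.7]
contact_force: [-0.6, 0.3, -1.0]
finger_gap: 54.2
[ 477.04538803 -305.45033322  115.71303309] [-1.79997190e+02  5.80998509e-02  1.39682583e+02] [-0.59064272  0.32229546 -0.99597882]
```

View pics/w16.png

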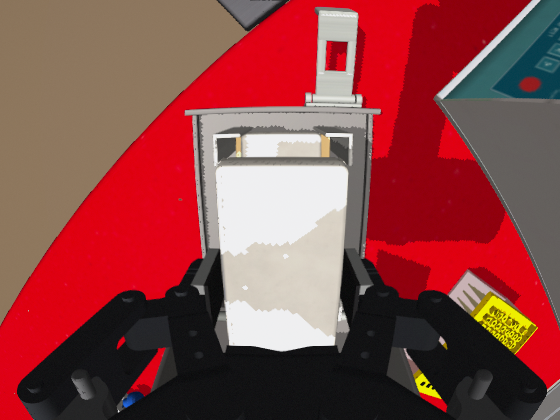

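```bash
python3 -m handwheel '{"travel":[[0,0,-0.01],[0,0,-0.02],[0,0,-0.03],[0,0,-0.04],[0,0,-0.05],[0,0,-0.056],[0,0,-0.06],[0,0,-0.062],[0,0,-0.062],[0,0,-0.062]],"roll":[0,0,0,0,0,0,0,0,0,0]}'
python3 - <<'E'
from h import *
o=get_obs(); print(o["eef_pos"],o["ee_rot"],o["contact_force"])
f=imaging.grab_frame("wrist");crop(f,"w17",170,100,220,200,3)
# predicted lower case top (centre on B placement) and held case corners
E
```

```text
time: 31.87
eef_pos: [476.9, -305.3, 53.3]
ee_rot: [-180.0, 0.0, 139.7]
contact_force: [-0.3, -0.6, -0.8]
finger_gap: 54.1
[ 476.93085706 -305.33402001   53.32040055] [-1.79999720e+02  3.66580750e-02  1.39680274e+02] [-0.34508584 -0.61899843 -0.84532475]
```

View pics/w17.png

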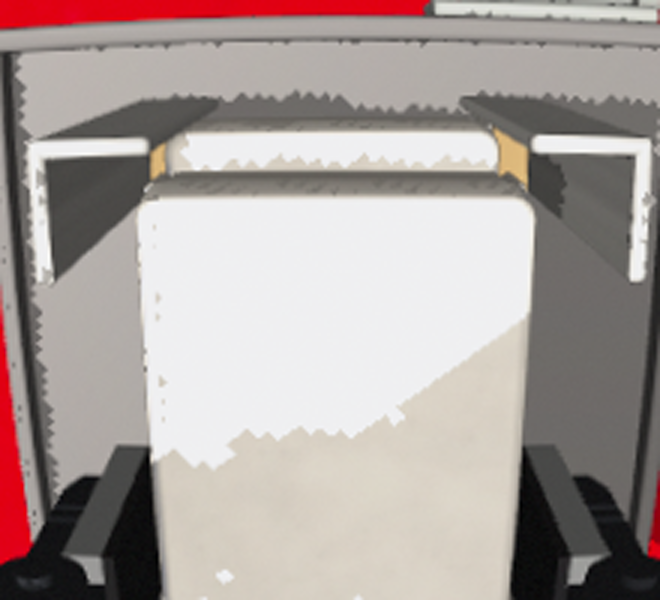

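```bash
python3 - <<'E'
from h import *
np.set_printoptions(precision=1,suppress=True)
o=get_obs(); f=imaging.grab_frame("wrist");T=np.linalg.inv(toolT(o))
for u,v,z in [(334,132,42.2),(336,198,70),(336,176,48.3)]:
    print((T@np.r_[wpx2w(f,o,170+u/3,100+v/3,z),1])[:3])
E
python3 -m handwheel '{"travel":[[0,0,-0.0015],[0,0,-0.003],[0,0,-0.004],[0,0,-0.004],[0,0,-0.004]],"roll":[0,0,0,0,0]}'
```

```text
[57.3 -0.9 11.3]
[ 51.5  -0.6 -16.5]
[51.2 -0.6  5.2]
time: 32.38
eef_pos: [476.6, -305.0, 49.0]
ee_rot: [180.0, -0.0, 139.7]
contact_force: [-0.8, -0.3, -1.9]
finger_gap: 54.4
```

```bash
python3 - <<'E'
from h import *
np.set_printoptions(precision=1,suppress=True)
f=imaging.grab_frame("wrist"); o=get_obs()
o2={"eef_pos":np.array([478.2,-306.4,24.4]),"ee_rot":np.array([180,0,139.68])}
T=np.linalg.inv(toolT(o2))
print("w13",(T@np.r_[wpx2w(f,o2,170+338/3,100+192/3,42.2),1])[:3], "guide z78",(T@np.r_[wpx2w(f,o2,170+75/3,100+163/3,78),1])[:3])
o3={"eef_pos":np.array([476.9,-305.3,53.3]),"ee_rot":np.array([180,0,139.68])}
T=np.linalg.inv(toolT(o3))
print("w17 guide",(T@np.r_[wpx2w(f,o3,170+90/3,100+147/3,78),1])[:3])
crop(f,"w18",170,100,220,140,3); print(o["eef_pos"])
E
```

```text
w13 [ 52.6  -0.4 -17.8] guide z78 [ 61.5 -24.9 -53.6]
w17 guide [ 59.6 -30.8 -24.7]
[ 476.6 -305.1   49.1]
```

View pics/w18.png

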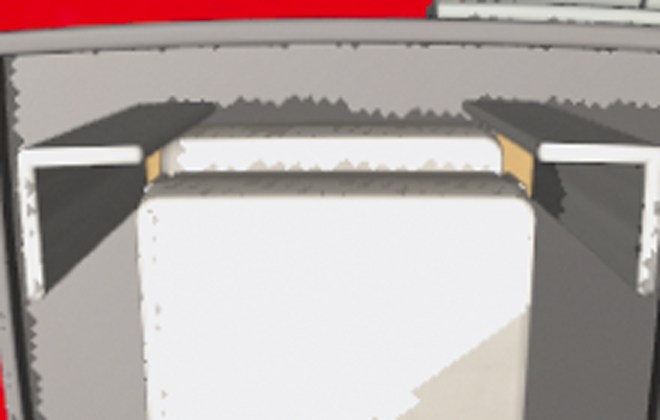

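```bash
python3 -m handwheel '{"travel":[[-0.0015,0.0013,0.001],[-0.003,0.0026,0.001],[-0.0044,0.0037,0.001],[-0.0044,0.0037,0.001],[-0.0044,0.0037,0.001],[-0.0044,0.0037,0.001]],"roll":[0,0,0,0,0,0]}'
python3 - <<'E'
from h import *
np.set_printoptions(precision=1,suppress=True)
o=get_obs(); f=imaging.grab_frame("wrist"); print(o["eef_pos"])
crop(f,"w19",210,125,150,60,5)
E
```

```text
time: 32.93
eef_pos: [472.6, -301.6, 50.3]
ee_rot: [180.0, 0.1, 139.7]
contact_force: [1.8, 0.5, -0.5]
finger_gap: 54.1
[ 472.6 -301.6   50.3]
```

View pics/w19.png

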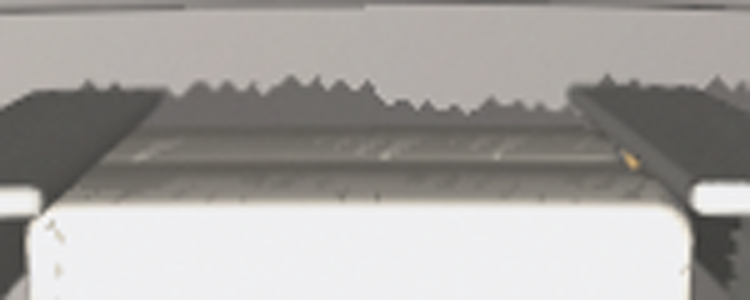

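```bash
python3 -m handwheel '{"travel":[[0,0,-0.0012],[0,0,-0.0024],[0,0,-0.0024],[0,0,-0.0024]],"roll":[0,0,0,0]}'
```

```text
time: 33.32
eef_pos: [472.5, -301.7, 47.7]
ee_rot: [-180.0, 0.0, 139.7]
contact_force: [2.0, -1.5, 0.0]
finger_gap: 54.3
```

```bash
python3 -m handwheel '{"travel":[[0,0,-0.001],[0,0,-0.001],[0,0,-0.001]],"roll":[0,0,0]}'
```

```text
time: 33.57
eef_pos: [472.5, -301.7, 47.6]
ee_rot: [-180.0, 0.0, 139.7]
contact_force: [-1.0, -0.2, 5.2]
finger_gap: 54.3
```

```bash
python3 -m handwheel '{"travel":[[0,0,0.0007],[0,0,0.0007],[0,0,0.0007],[0,0,0.0007],[0,0,0.0007]],"roll":[0,0,0,0,0]}' 0.068
python3 - <<'E'
from h import *
np.set_printoptions(precision=1,suppress=True)
o=get_obs(); f=imaging.grab_frame("wrist"); print(o["eef_pos"])
crop(f,"w20",170,100,220,200,3)
E
```

```text
time: 33.98
eef_pos: [471.9, -301.1, 47.0]
ee_rot: [180.0, -0.1, 139.7]
contact_force: [-0.1, -0.3, 0.1]
finger_gap: 68.0
[ 471.9 -301.1   47. ]
```

View pics/w20.png

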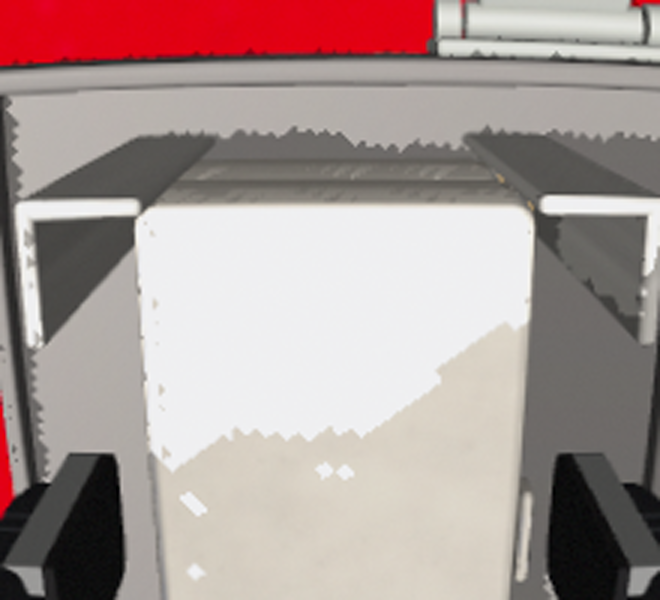

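```bash
python3 -m handwheel '{"travel":[[0,0,-0.005],[0,0,-0.01],[0,0,-0.015],[0,0,-0.02],[0,0,-0.0215],[0,0,-0.0215],[0,0,-0.0215]],"roll":[0,0,0,0,0,0,0]}'
python3 -m handwheel '{"travel":[[0,0,0],[0,0,0],[0,0,0],[0,0,0],[0,0,0],[0,0,0]],"roll":[0,0,0,0,0,0]}' 0
```

```text
time: 34.62
eef_pos: [472.1, -301.3, 25.6]
ee_rot: [-180.0, -0.0, 139.7]
contact_force: [-0.1, -0.9, 0.1]
finger_gap: 68.0
time: 35.12
eef_pos: [472.6, -301.7, 26.3]
ee_rot: [-180.0, 0.1, 139.7]
contact_force: [0.7, -0.6, 0.8]
finger_gap: 54.9
```

```bash
python3 -m handwheel '{"travel":[[0.001,-0.0008,0.0005],[0.002,-0.0017,0.0005],[0.003,-0.0025,0.0005],[0.004,-0.0034,0.0005],[0.0047,-0.004,0.0005],[0.0047,-0.004,0.0],[0.0047,-0.004,0],[0.0047,-0.004,0]],"roll":[0,0,0,0,0,0,0,0]}'
python3 -m handwheel '{"travel":[[0,0,0],[0,0,0],[0,0,0],[0,0,0],[0,0,0]],"roll":[0,0,0,0,0]}' 0.068
python3 -m handwheel '{"travel":[[0,0,0.01],[0,0,0.04],[0,0,0.07],[0,0,0.1],[0,0,0.13],[0,0,0.16],[-0.038,0.0324,0.19],[-0.076,0.0647,0.19],[-0.076,0.0647,0.19],[-0.076,0.0647,0.19],[-0.076,0.0647,0.19]],"roll":[0,0,0,0,0,0,0,0,0,0,0]}'
python3 - <<'E'
from h import *
np.set_printoptions(precision=1,suppress=True)
o=get_obs(); f=imaging.grab_frame("wrist"); print(o["eef_pos"])
cv2.imwrite("pics/w21.png",f["image"])
E
```

```text
time: 35.78
eef_pos: [476.8, -305.2, 26.3]
ee_rot: [180.0, -0.1, 139.7]
contact_force: [-3.7, 2.9, 7.2]
finger_gap: 55.1
time: 36.2
eef_pos: [477.0, -305.6, 25.7]
ee_rot: [-180.0, 0.0, 139.7]
contact_force: [0.2, 0.9, -0.4]
finger_gap: 67.9
time: 37.12
eef_pos: [400.7, -240.4, 217.0]
ee_rot: [-180.0, 0.2, 139.7]
contact_force: [0.0, -0.2, -0.4]
finger_gap: 67.7
[ 400.7 -240.4  217. ]
```

View pics/w21.png

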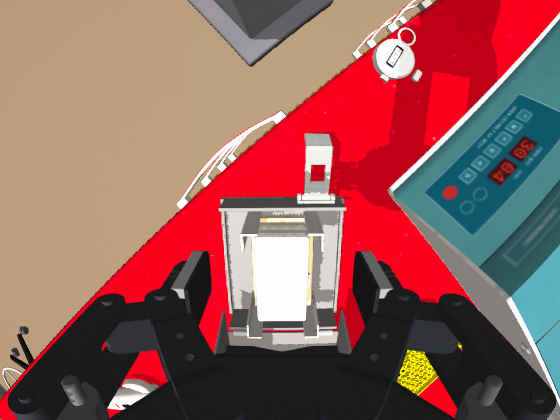

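```bash
python3 - <<'E'
from h import *
np.set_printoptions(precision=1,suppress=True)
o=get_obs(); f=imaging.grab_frame("wrist")
crop(f,"w21c",210,190,145,150,5)
g=imaging.grab_frame("scene");crop(g,"s21",300,210,100,80,7)
E
```

```text
(no output)
```

View pics/w21c.png

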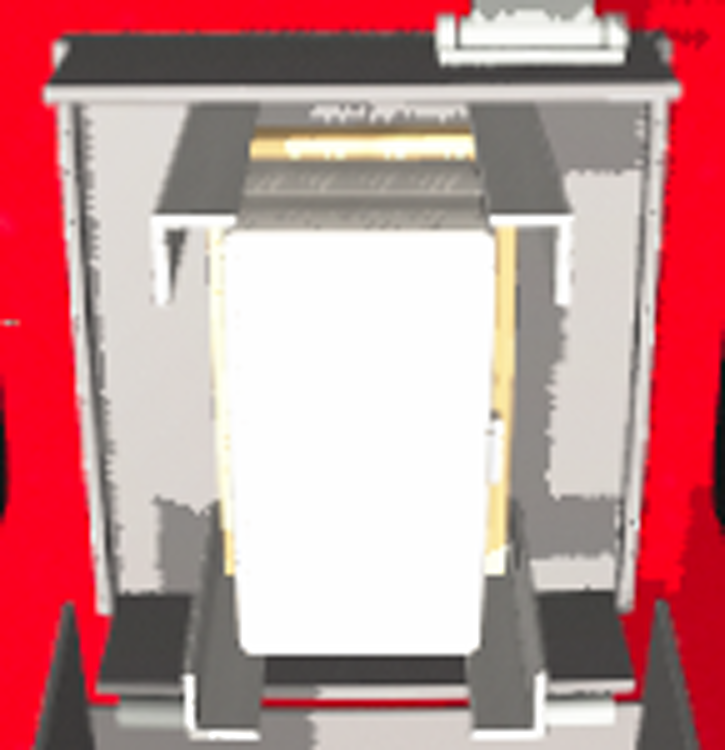

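View pics/s21.png

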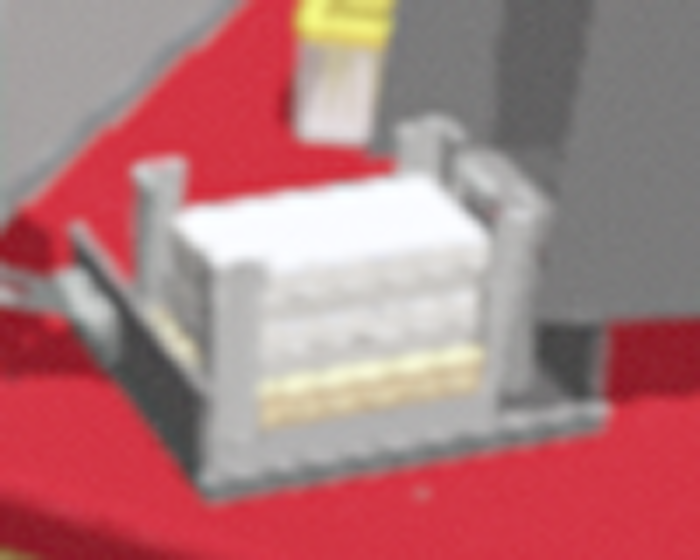

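```bash
python3 - <<'E'
from h import *
np.set_printoptions(precision=1,suppress=True)
o=get_obs(); f=imaging.grab_frame("wrist")
a=np.radians(yaw); Rm=np.array([[np.cos(a),np.sin(a)],[-np.sin(a),np.cos(a)]])
for n,u,v,z in [("topFR",230,235,64.4),("topFL",493,235,64.4),("topBL",480,652,64.4),("topBR",240,652,64.4),("A botF",365,208,42.4),("B topF",365,197,42.4),("B botF",365,165,20.4),("gFR",165,224,78),("gFL",560,224,78),("gBL",537,730,78),("gBR",194,732,78),("boardF",365,140,20.4),("boardL",505,560,20.4),("boardR",230,560,20.4)]:
    print(n, Rm@(wpx2w(f,o,210+u/5,190+v/5,z)[:2]-C))
E
```

```text
topFR [-53.1 -25.9]
topFL [-53.1  25.4]
topBL [47.9 26.1]
topBR [ 47.9 -27.1]
A botF [-50.2   0.5]
B topF [-52.7   0.5]
B botF [-51.8   0.6]
gFR [-60.8 -36.9]
gFL [-60.8  36.7]
gBL [60.  38.3]
gBR [ 60.5 -36.9]
boardF [-57.7   0.5]
boardL [52.4 35.3]
boardR [ 52.4 -32.6]
```

```bash
python3 - <<'E'
from h import *
cmd=np.array([400.95,-240.7,215.9])
rows(cmd,[(150,-36,290),(170,-36,290)])
a0=np.degrees(np.arctan2(30,174.4)); H=np.array([78.4,46])
def tgt(t):
    th=np.radians(t);al=np.radians(a0+t)
    P=H+177*np.array([-np.cos(al),np.sin(al)]);tt=np.array([-np.cos(th),np.sin(th)]);n=np.array([np.sin(th),np.cos(th)])
    q=P+8*tt+4*n; return q[0]+11,-36,q[1]
p0=tgt(98); print(p0)
rows(cmd,[(p0[0]+15,-36,p0[2]),p0])
c=b2w(p0[0]+15,-36,p0[2])
import sys
for k,t in enumerate(list(range(95,-1,-5))+[-2]):
    p=tgt(t); print(t,np.round(p,1),np.round((b2w(*p)-c)/1000,4).tolist())
E
```

```text
[150 -36 290] -> [ 569.4 -431.   290. ] travel [0.1685, -0.1903, 0.0741]
[170 -36 290] -> [ 584.7 -443.9  290. ] travel [0.1837, -0.2032, 0.0741]
(np.float64(148.4660426429157), -36, np.float64(221.92970899993475))
[163.5 -36.  221.9] -> [ 579.7 -439.7  221.9] travel [0.1787, -0.199, 0.006]
[148.5 -36.  221.9] -> [ 568.2 -430.   221.9] travel [0.1673, -0.1893, 0.006]
95 [139.2 -36.  224.8] [-0.0185, 0.0157, 0.0029]
90 [123.4 -36.  228.4] [-0.0306, 0.0259, 0.0065]
85 [107.4 -36.  230.7] [-0.0428, 0.0363, 0.0088]
80 [ 91.2 -36.  231.6] [-0.0551, 0.0467, 0.0096]
75 [ 75. -36. 231.] [-0.0674, 0.0572, 0.0091]
70 [ 59.  -36.  229.1] [-0.0797, 0.0676, 0.0071]
65 [ 43.1 -36.  225.7] [-0.0918, 0.0778, 0.0038]
60 [ 27.6 -36.  221. ] [-0.1036, 0.0879, -0.0009]
55 [ 12.6 -36.  214.9] [-0.115, 0.0976, -0.007]
50 [ -1.8 -36.  207.6] [-0.1261, 0.1069, -0.0143]
45 [-15.6 -36.  199. ] [-0.1365, 0.1158, -0.0229]
40 [-28.5 -36.  189.3] [-0.1464, 0.1242, -0.0326]
35 [-40.5 -36.  178.5] [-0.1556, 0.1319, -0.0434]
30 [-51.6 -36.  166.7] [-0.164, 0.1391, -0.0553]
25 [-61.6 -36.  153.9] [-0.1716, 0.1456, -0.068]
20 [-70.4 -36.  140.4] [-0.1784, 0.1513, -0.0816]
15 [-78.  -36.  126.1] [-0.1842, 0.1562, -0.0959]
10 [-84.4 -36.  111.2] [-0.189, 0.1603, -0.1108]
5 [-89.4 -36.   95.8] [-0.1928, 0.1635, -0.1262]
0 [-93. -36.  80.] [-0.1956, 0.1659, -0.1419]
-2 [-94.1 -36.   73.6] [-0.1964, 0.1666, -0.1483]
```

```bash
python3 -m handwheel '{"travel":[[0,0,0.04],[0.02,-0.023,0.075],[0.045,-0.051,0.085],[0.07,-0.08,0.085],[0.095,-0.108,0.085],[0.12,-0.135,0.085],[0.15,-0.165,0.085],[0.179,-0.199,0.085],[0.179,-0.199,0.085],[0.179,-0.199,0.06],[0.179,-0.199,0.03],[0.179,-0.199,0.0],[0.179,-0.199,0.0],[0.179,-0.199,0.0]],"roll":[0,0,0,0,0,0,0,0,0,0,0,0,0,0]}' 0
python3 - <<'E'
from h import *
o=get_obs(); f=imaging.grab_frame("wrist"); print(o["eef_pos"])
cv2.imwrite("pics/w22.png",f["image"])
E
```

```text
time: 38.48
eef_pos: [578.7, -438.7, 212.0]
ee_rot: [180.0, -0.4, 139.7]
contact_force: [-0.5, 0.2, 0.6]
finger_gap: 0.4
[ 578.71619445 -438.6507844   212.04368716]
```

View pics/w22.png

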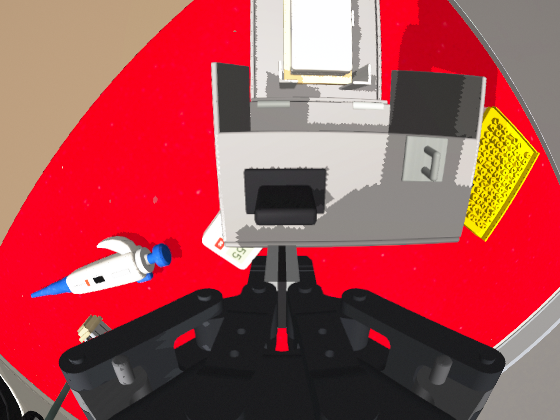

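```bash
python3 -m handwheel '{"travel":[[-0.006,0.005,0],[-0.0125,0.0105,0.001],[-0.0185,0.0157,0.0029],[-0.0306,0.0259,0.0065],[-0.0428,0.0363,0.0088],[-0.0551,0.0467,0.0096],[-0.0674,0.0572,0.0095],[-0.0797,0.0676,0.0085],[-0.0918,0.0778,0.0065],[-0.1036,0.0879,0.003]],"roll":[0,0,0,0,0,0,0,0,0,0]}'
python3 - <<'E'
from h import *
o=get_obs(); f=imaging.grab_frame("wrist"); print(o["eef_pos"])
cv2.imwrite("pics/w23.png",f["image"])
E
```

```text
time: 39.37
eef_pos: [477.5, -353.0, 222.8]
ee_rot: [-180.0, 0.5, 139.7]
contact_force: [1.9, -2.1, 0.8]
finger_gap: 0.2
[ 477.45915393 -353.00681891  222.78058739]
```

View pics/w23.png

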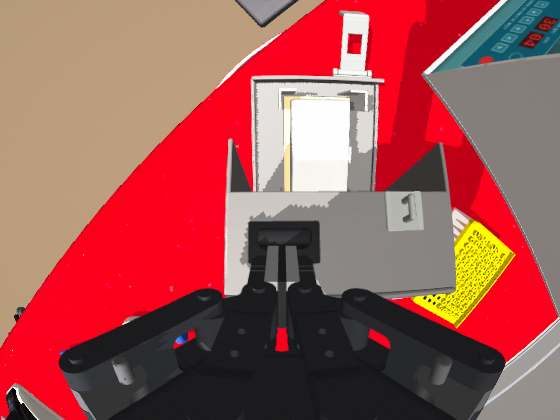

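```bash
python3 -m handwheel '{"travel":[[-0.0114,0.0097,-0.004],[-0.0225,0.019,-0.0113],[-0.0329,0.0279,-0.0199],[-0.0428,0.0363,-0.0296],[-0.052,0.044,-0.0404],[-0.0604,0.0512,-0.0523],[-0.068,0.0577,-0.065],[-0.0748,0.0634,-0.0786],[-0.0806,0.0683,-0.0929],[-0.0854,0.0724,-0.1078]],"roll":[0,0,0,0,0,0,0,0,0,0]}'
python3 -m handwheel '{"travel":[[-0.002,0.0018,-0.008],[-0.0038,0.0032,-0.0154],[-0.0055,0.0045,-0.024],[-0.0066,0.0056,-0.0311],[-0.0066,0.0056,-0.0325],[-0.0066,0.0056,-0.0325]],"roll":[0,0,0,0,0,0]}'
python3 - <<'E'
from h import *
o=get_obs(); f=imaging.grab_frame("wrist"); print(o["eef_pos"])
cv2.imwrite("pics/w24.png",f["image"])
g=imaging.grab_frame("scene");crop(g,"s24",270,190,130,95,6)
E
```

```text
time: 40.25
eef_pos: [392.2, -280.7, 113.2]
ee_rot: [-180.0, 0.3, 139.7]
contact_force: [-0.7, 0.1, 0.9]
finger_gap: -0.1
time: 40.75
eef_pos: [385.2, -274.7, 80.0]
ee_rot: [-180.0, 0.1, 139.7]
contact_force: [-1.6, 1.9, 8.0]
finger_gap: -0.0
[ 385.17619304 -274.70591598   79.96803854]
```

View pics/w24.png

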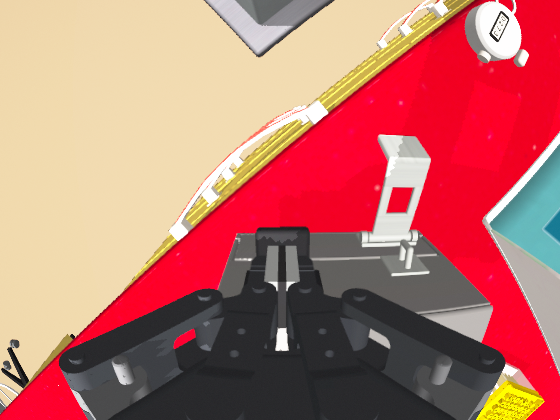

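View pics/s24.png

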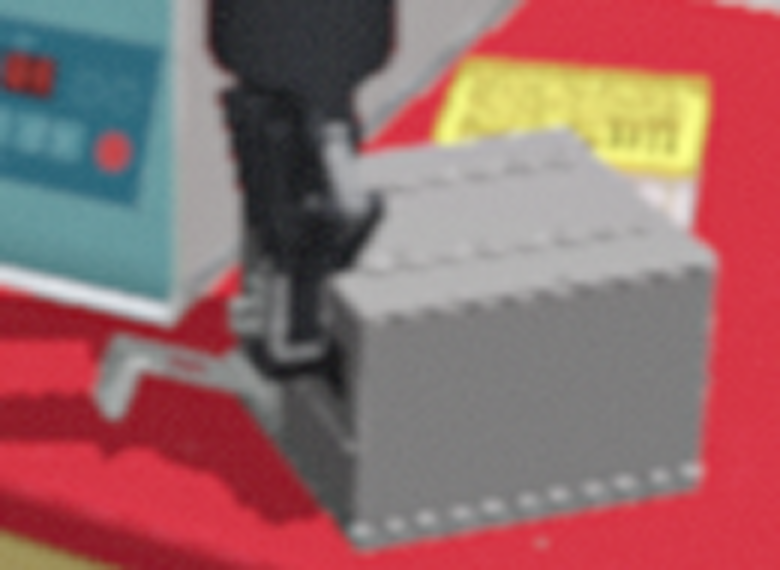

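```bash
python3 - <<'E'
from h import *
cmd=np.array([384.35,-273.8,78.6])
rows(cmd,[(-145.3,35,140),(-145.3,35,18)])
H=np.array([-83.4,26])
c=b2w(-145.3,35,18)
for t in [71.6]+list(range(66,-1,-6))+[-3]:
    a=np.radians(14.6+t); P=H+62*np.array([-np.sin(a),np.cos(a)])
    print(t,np.round(P,1),np.round((b2w(P[0],35,P[1]-12)-c)/1000,4).tolist())
E
python3 -m handwheel '{"travel":[[0,0,-0.0015],[0,0,-0.0015],[0,0,0]],"roll":[0,0,0]}'
```

```text
[-145.3   35.   140. ] -> [ 390.1 -185.8  140. ] travel [0.0058, 0.088, 0.0614]
[-145.3   35.    18. ] -> [ 390.1 -185.8   18. ] travel [0.0058, 0.088, -0.0606]
71.6 [-145.3   30.1] [0.0, -0.0, 0.0001]
66 [-144.6   36.1] [0.0006, -0.0005, 0.0061]
60 [-143.2   42.5] [0.0016, -0.0014, 0.0125]
54 [-141.1   48.6] [0.0032, -0.0027, 0.0186]
48 [-138.4   54.5] [0.0052, -0.0044, 0.0245]
42 [-135.2   60.1] [0.0077, -0.0066, 0.0301]
36 [-131.3   65.4] [0.0107, -0.009, 0.0354]
30 [-126.9   70.1] [0.014, -0.0119, 0.0401]
24 [-122.1   74.5] [0.0177, -0.015, 0.0445]
18 [-116.8   78.2] [0.0217, -0.0184, 0.0482]
12 [-111.2   81.4] [0.026, -0.0221, 0.0514]
6 [-105.2   84. ] [0.0306, -0.0259, 0.054]
0 [-99.  86.] [0.0353, -0.0299, 0.056]
-3 [-95.9  86.7] [0.0377, -0.032, 0.0567]
time: 41.1
eef_pos: [385.3, -274.8, 80.2]
ee_rot: [-180.0, 0.1, 139.7]
contact_force: [-0.2, -0.2, -0.0]
finger_gap: -0.1
```

```bash
python3 -m handwheel '{"travel":[[0,0,0.03],[0,0,0.06],[0.002,0.03,0.0614],[0.004,0.06,0.0614],[0.006,0.088,0.0614],[0.006,0.088,0.0614],[0.006,0.088,0.0614],[0.006,0.088,0.0614]],"roll":[0,0,0,0,0,0,0,0]}' 0.05
python3 - <<'E'
from h import *
o=get_obs(); f=imaging.grab_frame("wrist"); print(o["eef_pos"])
cv2.imwrite("pics/w25.png",f["image"])
for p in [(-141,35,46)]: print(ww2px(f,o,b2w(*p)))
crop(f,"w25c",230,170,120,90,6)
E
```

```text
time: 41.77
eef_pos: [390.9, -186.4, 140.2]
ee_rot: [-180.0, 0.1, 139.7]
contact_force: [-0.3, -0.7, 0.5]
finger_gap: 50.2
[ 390.86464253 -186.38144578  140.23941593]
(np.float64(282.7401215166409), np.float64(212.3962026193443))
```

View pics/w25c.png

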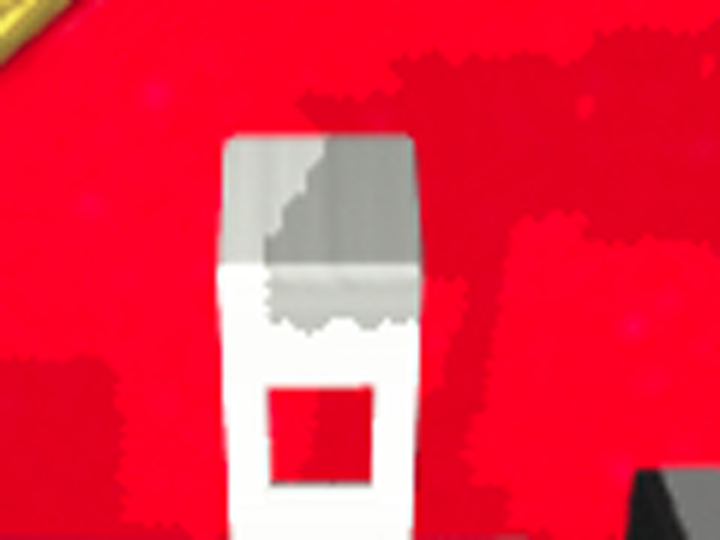

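```bash
python3 -m handwheel '{"travel":[[0,0,-0.03],[0.0005,-0.0005,-0.06],[0.001,-0.0008,-0.085],[0.001,-0.0008,-0.105],[0.001,-0.0008,-0.117],[0.001,-0.0008,-0.121],[0.001,-0.0008,-0.121],[0.001,-0.0008,-0.121]],"roll":[0,0,0,0,0,0,0,0]}' 0.05
python3 - <<'E'
from h import *
o=get_obs(); f=imaging.grab_frame("wrist"); print(o["eef_pos"])
crop(f,"w26",150,150,260,200,3)
E
```

```text
time: 42.48
eef_pos: [391.8, -187.6, 19.4]
ee_rot: [-180.0, 0.1, 139.6]
contact_force: [-0.6, 0.8, -0.5]
finger_gap: 50.2
[ 391.83849368 -187.63329819   19.35758562]
```

View pics/w26.png

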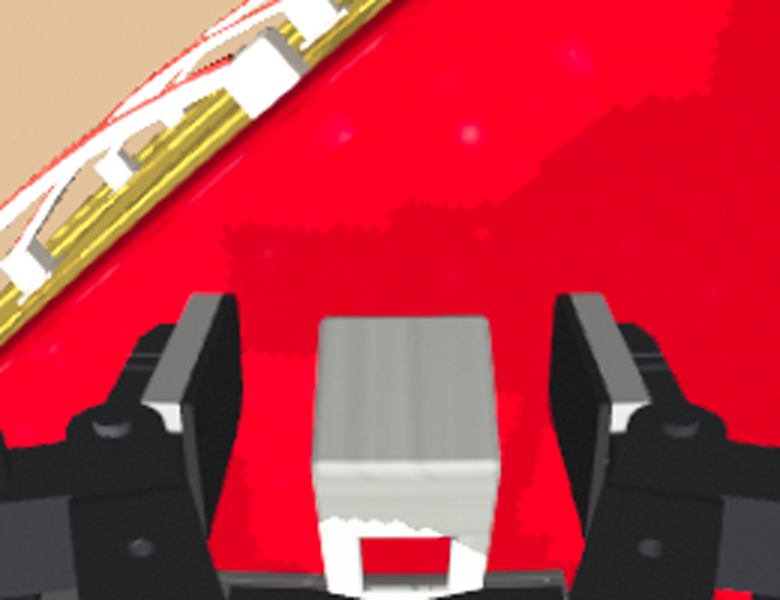

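```bash
python3 -m handwheel '{"travel":[[0,0,0],[0,0,0],[0,0,0],[0,0,0],[0,0,0],[0,0,0],[0.0006,-0.0005,0.0061],[0.0016,-0.0014,0.0125],[0.0032,-0.0027,0.0186]],"roll":[0,0,0,0,0,0,0,0,0]}' 0
python3 -m handwheel '{"travel":[[0.002,-0.0017,0.0059],[0.0045,-0.0039,0.0115],[0.0075,-0.0063,0.0168],[0.0108,-0.0092,0.0215],[0.0145,-0.0123,0.0259],[0.0185,-0.0157,0.0296],[0.0228,-0.0194,0.0328],[0.0228,-0.0194,0.0328]],"roll":[0,0,0,0,0,0,0,0]}'
python3 - <<'E'
from h import *
o=get_obs(); f=imaging.grab_frame("wrist"); print(o["eef_pos"])
crop(f,"w27",150,150,260,200,3)
g=imaging.grab_frame("scene");crop(g,"s27",270,190,130,95,6)
E
```

```text
time: 43.28
eef_pos: [396.0, -189.6, 36.8]
ee_rot: [179.9, 0.2, 139.7]
contact_force: [13.1, -2.2, -18.9]
finger_gap: 24.2
time: 43.95
eef_pos: [414.5, -205.2, 66.7]
ee_rot: [179.9, -0.6, 139.7]
contact_force: [5.2, 5.3, -13.2]
finger_gap: 24.0
[ 414.5212997  -205.16496798   66.68881308]
```

View pics/w27.png

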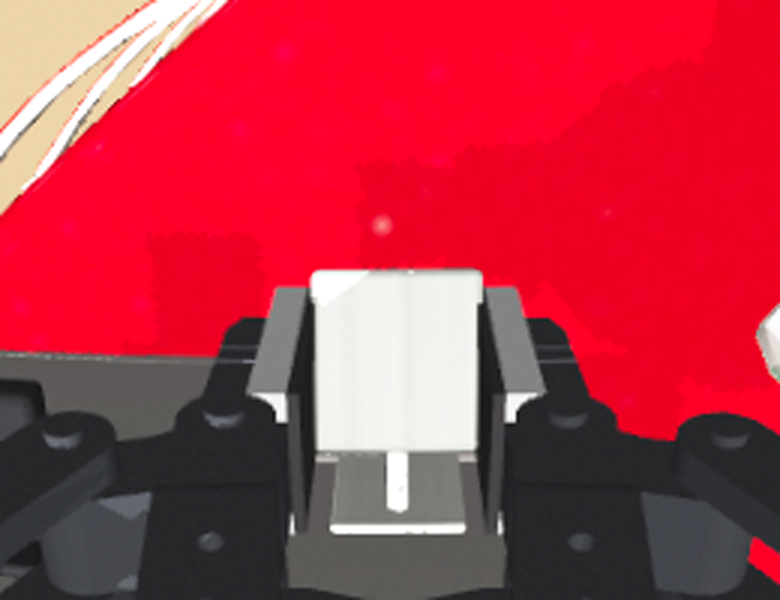

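View pics/s27.png

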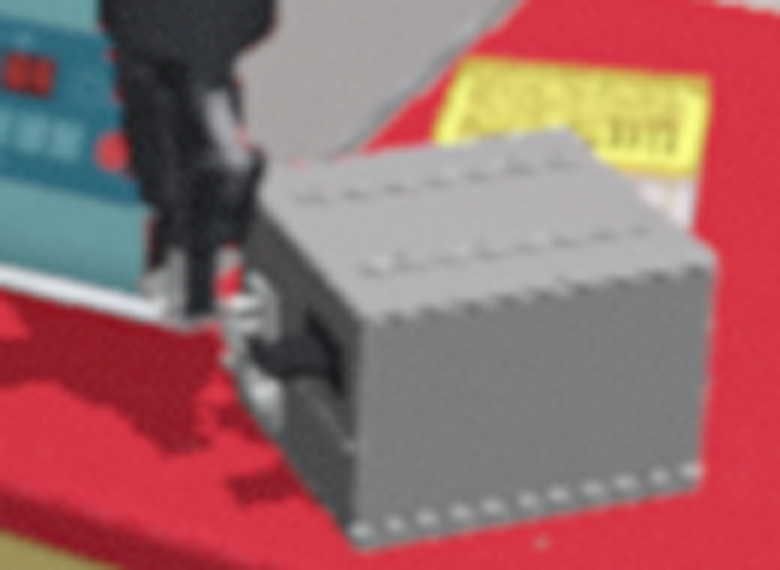

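```bash
python3 -m handwheel '{"travel":[[0.0023,-0.002,0.0013],[0.0046,-0.0038,0.0026],[0.007,-0.006,0.0036],[0.0093,-0.0078,0.0046],[0.0107,-0.009,0.0046],[0.0107,-0.009,0.0046]],"roll":[0,0,0,0,0,0]}'
python3 -m handwheel '{"travel":[[0,0,0],[0,0,0],[0,0,0],[0,0,0],[-0.01,0.0085,0],[-0.025,0.0212,0.0],[-0.04,0.034,0.0],[-0.04,0.034,0],[-0.04,0.034,0]],"roll":[0,0,0,0,0,0,0,0,0]}' 0.05
python3 - <<'E'
from h import *
o=get_obs(); f=imaging.grab_frame("wrist"); print(o["eef_pos"])
crop(f,"w28",150,150,260,200,3)
g=imaging.grab_frame("scene");crop(g,"s28",270,190,130,95,6)
E
```

```text
time: 44.55
eef_pos: [421.4, -210.9, 70.3]
ee_rot: [179.9, -1.2, 139.8]
contact_force: [-3.4, 10.0, -4.1]
finger_gap: 24.0
time: 45.3
eef_pos: [387.9, -183.9, 75.4]
ee_rot: [-180.0, 0.1, 139.7]
contact_force: [0.4, -0.5, -0.1]
finger_gap: 50.0
[ 387.93338043 -183.8765876    75.39577174]
```

View pics/w28.png

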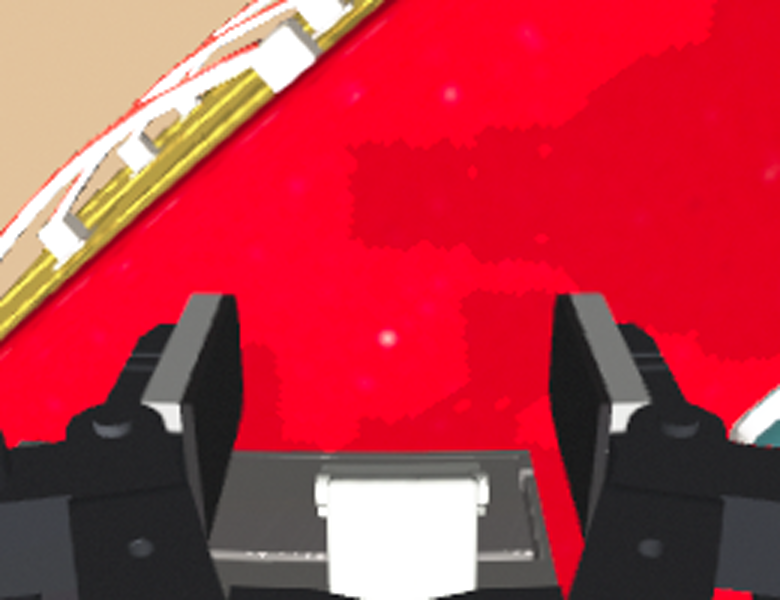

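View pics/s28.png

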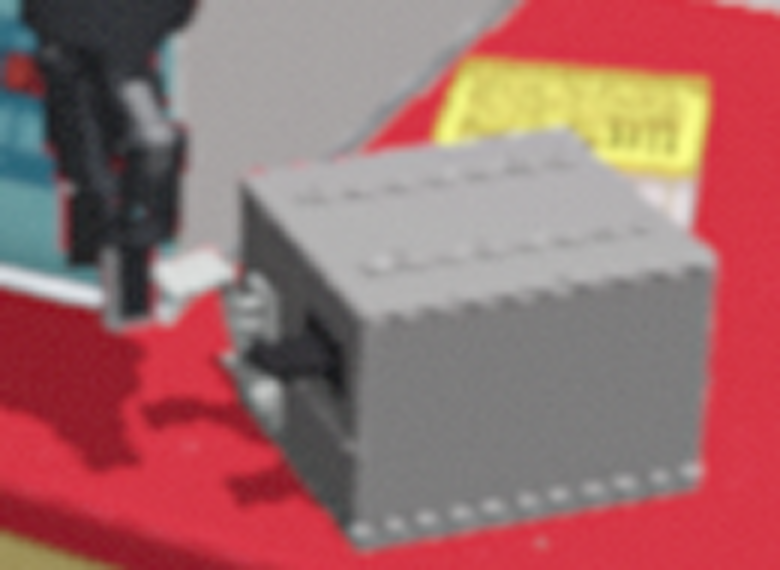

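```bash
python3 -m handwheel '{"travel":[[0,0,0],[0,0,0],[0,0,0],[0,0,0],[0,0,0],[0.007,-0.006,0.002],[0.011,-0.0093,0.002],[0.015,-0.0127,0.002],[0.017,-0.0144,0.002],[0.019,-0.016,0.002],[0.019,-0.016,0.002]],"roll":[0,0,0,0,0,0,0,0,0,0,0]}' 0
python3 -m handwheel '{"travel":[[0.001,-0.0008,0],[0.002,-0.0017,0],[0.003,-0.0025,0],[0.003,-0.0025,0]],"roll":[0,0,0,0]}'
```

```text
time: 46.32
eef_pos: [407.6, -200.2, 77.0]
ee_rot: [180.0, 0.0, 139.7]
contact_force: [-0.1, 0.0, 0.7]
finger_gap: -0.0
time: 46.65
eef_pos: [409.6, -201.8, 76.8]
ee_rot: [-180.0, -0.1, 139.7]
contact_force: [-2.4, 1.6, 1.6]
finger_gap: -0.1
```

```bash
python3 -m handwheel '{"travel":[[0.001,-0.0008,0],[0.002,-0.0017,0],[0.003,-0.0025,0],[0.003,-0.0025,0]],"roll":[0,0,0,0]}'
```

```text
time: 46.98
eef_pos: [409.8, -201.9, 76.3]
ee_rot: [-180.0, -0.6, 139.7]
contact_force: [-8.8, 8.0, 10.9]
finger_gap: 0.4
```

```bash
python3 -m handwheel '{"travel":[[0.001,-0.0008,0],[0.002,-0.0017,0],[0.002,-0.0017,0]],"roll":[0,0,0]}'
python3 -m handwheel '{"travel":[[-0.004,0.0035,0],[-0.01,0.0085,0],[-0.02,0.017,0],[-0.04,0.034,0.0],[-0.05,0.042,0.04],[-0.05,0.042,0.1],[-0.05,0.062,0.14],[-0.03,0.1,0.14],[-0.03,0.1,0.14],[-0.03,0.1,0.14]],"roll":[0,0,0,0,0,0,0,0,0,0]}'
python3 - <<'E'
from h import *
o=get_obs(); f=imaging.grab_frame("wrist"); print(o["eef_pos"],o["contact_force"])
cv2.imwrite("pics/w29.png",f["image"])
g=imaging.grab_frame("scene");crop(g,"s29",290,190,110,95,7)
t=imaging.grab_frame("top");crop(t,"t29",250,140,200,140,4)
E
```

```text
time: 47.23
eef_pos: [409.9, -201.9, 75.9]
ee_rot: [-180.0, -0.9, 139.7]
contact_force: [-13.4, 10.4, 14.7]
finger_gap: 0.1
time: 48.07
eef_pos: [387.5, -105.6, 219.8]
ee_rot: [179.9, 0.4, 139.9]
contact_force: [-1.3, -0.7, 0.1]
finger_gap: -0.3
[ 387.53198164 -105.64605671  219.80722696] [-1.2806155  -0.68134392  0.07535077]
```

View pics/w29.png

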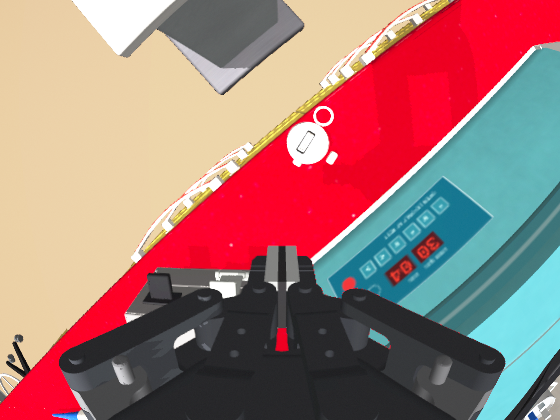

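View pics/s29.png

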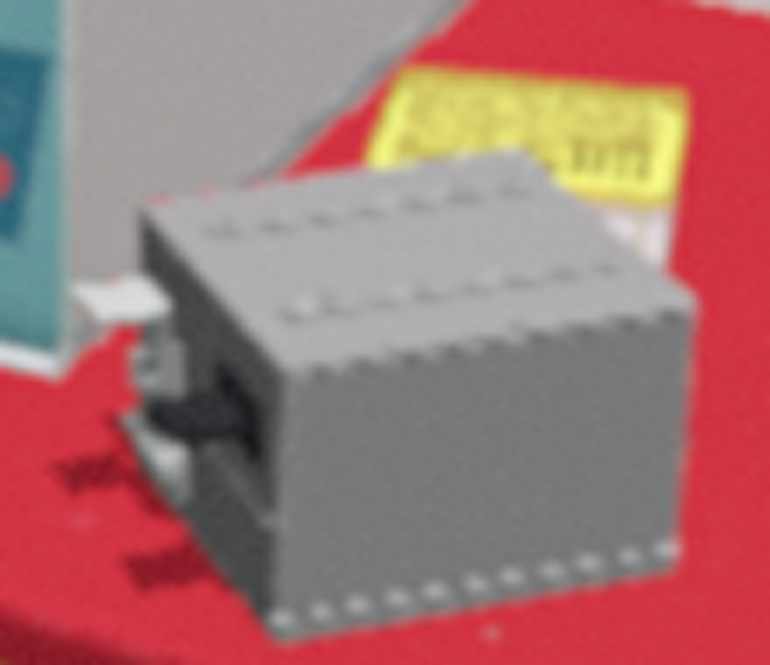

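View pics/t29.png

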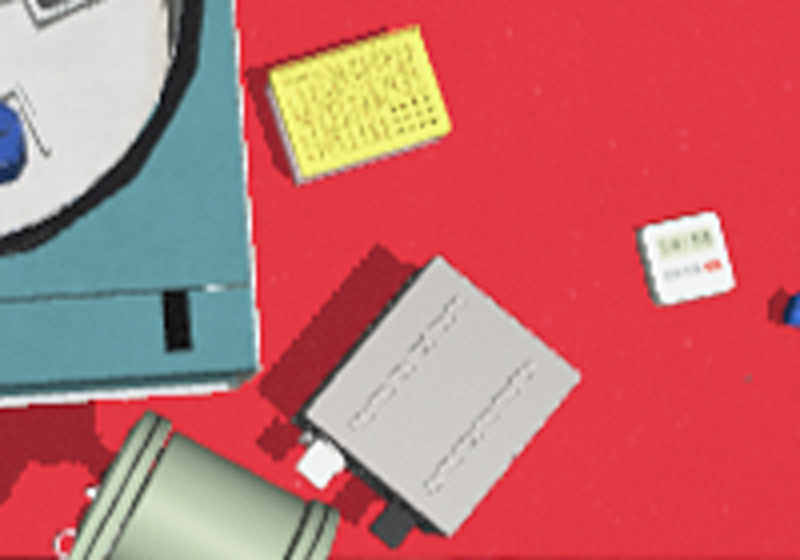

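```bash
python3 -m handwheel '{"travel":[[-0.005,0.03,0.02],[-0.005,0.06,0.04],[-0.005,0.06,0.04],[-0.005,0.06,0.04]],"roll":[0,0,0,0]}'
python3 - <<'E'
from h import *
g=imaging.grab_frame("top");cv2.imwrite("pics/t30.png",g["image"])
crop(imaging.grab_frame("wrist"),"w30",100,200,240,180,3)
E
```

```text
time: 48.55
eef_pos: [380.2, -46.6, 257.0]
ee_rot: [-180.0, 0.1, 139.8]
contact_force: [1.1, 0.6, -0.7]
finger_gap: 0.2
```

View pics/t30.png

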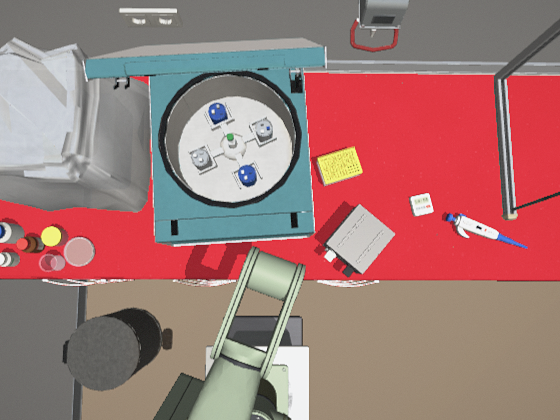

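The bench is clear of cases, the box is shut, and the bystanders are where they were. Handing in.

```bash
python3 -c "
from workcell import workorder
print(workorder.job_done())"
```

```text
the job is handed in; nothing more can be done
None
```

The job is handed in at about 48.5 s on the robot's clock. I swung the hasp down, opened the lid to its stop and piled the white cases on the boards. Only two cases were in view. Then I shut the lid and pushed the hasp up until it stopped moving.

- **Touch-down:** the first case touched the boards at about 9 N. A second downward step was already queued and pressed it to about 22 N before I backed off. The second case touched at about 5 N. The boards came out at about 20 mm high.
- **Shifted case:** while I fetched the second case, the first had slid 6–7 mm towards the front. I don't know why. I set the second case squarely on it, gripped both and slid the pile back. The last open-lid measurement showed the cases lined up within 1–2 mm, square to the guides and about 1–2.5 mm forward of centre. I couldn't see the pile once the lid was down.
- **Lid:** the lid tab was at its shut height of 80 mm under a light press.
- **Hasp:** it gave no further under a push of about 17 N. The last pictures show its tab about 3 mm closer to the lid than at the start.
- **Bystanders:** the tip rack and timer look unmoved in the last overhead picture. The arm hid the tally counter there; a wrist picture just before it showed nothing unusual.

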